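Dress the candle display board

ROBOT

A 6-joint arm with a two-finger parallel gripper is mounted at the origin on a cart in front of the work surface, level with it; the furniture and walls round the work are solid. World frame = base frame: x ahead of the robot, y to its left, z up, the work surface at z = 0. Lengths are in m, angles in rad, forces in N, time in s.
With the tool pointing down it reaches from about 0.25 to 0.725 m from the base axis. Payload 4 kg.
Tool frame: the origin (TCP) lies midway between the tips of the shut fingers; the grasp point (between the pads) lies bot.tcp_to_grasp behind it (bot.tcp_to_grasp is the distance from the TCP to the grasp point, in m); z points along the fingers, y is the line along which they close (so a half turn about z gives the same grasp; the last joint's range is limited). The gripper opens to 85 mm and grips with 20 to 120 N. Pads are 22 mm wide; open, the fingers measure 114 mm over their backs; the gripper's body (76 mm by 85 mm) begins 54 mm behind the grasp point. The pads swing forward as they close: fully open they stand 13 mm farther back than shut.
Start: joints at [1.312, 0.241, 0.005, 1.335, 0, 1.571], TCP at [0.128, 0.483, 0.231] pointing down, gripper open.
Joint ranges: [-2.72, 2.72], [-1.05, 1.87], [-1.09, 1.28], [-1.99, 2.15], [-1.42, 1.44], [-3.14, 3.14]. Speed limits (rad/s): [2.79, 2.79, 3.14, 3.14, 3.14, 3.14].

INTERFACE

Orientations are given as a unit quaternion [x, y, z, w].
In Python, from workcell import readout, camera, bot gives the robot as it stands. The module is installed in compiled form; this text tells all that it offers.
- The arm moves only by the tool jog_arm, never from a script. Its argument "motion" is a list of rows, each an object of numbers: "x", "y", "z": the shift along the tool's x, y, z in mm; "spin": the turn about the tool's z in degrees; "fingers": the closure, from -1 (fully open) to 1 (shut). A call has 1 to 8 rows; each row is the pose to reach, as a shift and turn from the pose commanded when the call began, along the tool's axes at that moment; what a row does not reach only later rows make up. A row lasts 1/8 s, in which the tool goes at most 62.5 mm and 10.7 degrees, less where a joint would pass 70% of its speed; a pose out of reach is approached as far as the arm can. A call with a gripper value outside its range is refused whole. The fingers move at their own pace and stop on an object; the grip force is fixed at half the most. Time passes only in rows, so rows that repeat a pose let the fingers close. It gives the time, the measured TCP pose, the force, the opening and the grip force at its end, in the units of the state.
- readout.get_obs(): the state, without advancing time (a new reading comes with each control period).
- camera(name): name is "scene" or "top" or "wrist"; returns a dict with "pixels" (400x640x3 uint8, red, green, blue), "K" (3x3 intrinsics, pixels), "dist" ([k1, k2, p1, p2, k3] as OpenCV has them; the pictures are not rectified), "rvec" (rotation vector, rad) and "tvec" (3), from world to camera coordinates, as OpenCV has them. Camera axes: x right, y down, z forward; pixel columns grow to the right and rows downward; lengths in m; the calibration is good to about 2 mm. A picture is of the moment at which its call begins. There is no depth.
- bot.job_done(): hands the job in; it is judged then, once.
The state is a dict: "clock": time; "joint_pos": joint angles; "joint_vel": joint speeds; "tau": joint torques, N m; "eef_pos": TCP position; "tool_rot": TCP orientation; "ft_force": force on the tool from outside, world axes, zero at the start; "ft_torque": the same for the moment, N m; "grip_width": finger opening in m; "grasp_force": force on a finger pad.
Only numpy, scipy, OpenCV 4.12 (cv2) and the standard library are available. Lean on these libraries where they do the work, as an engineer would, in place of code of your own. Each camera call takes 0.05 s, during which the arm holds its last target. There are 200 camera calls.

TASK

Change the display board over to the pillar range: take the tester jar out of the board's wide recess and stand it on the cork coaster, then set the brass cup in the emptied recess, and after that the ball candle in the cup, wick up. Also stand every ivory pillar candle that is on the table upright in the socket of its own diameter, fully down (these may be done at any time). Do not tip any pillar candle or the jar over, and leave the wax tin, the card tray and the other tester jar where they are.

Things in the scene. Friction and masses are not known exactly. Their poses are not given: they have to be found in the camera images.
- board: Fixed light-wood display board, 100 mm wide (its x), 332 mm long (its y), 34 mm high, with a dark end cap (36 mm high) at each end and a thin brass strip on the front (-x) long side; origin at the centre of its underside. From +y to -y its top has a graded row of four round blind sockets, each 22 mm deep and 2 mm wider than its candle, and at the -y end a wide round recess 8 mm deep.
- socket24 (a point): Centre of the mouth of the socket for the 24 mm candle (26 mm wide, 22 mm deep), on the board's top, 126 mm to the +y side of the board's middle; axes as the board's.
- socket32 (a point): Centre of the mouth of the socket for the 32 mm candle (34 mm wide, 22 mm deep), on the board's top, 82 mm to the +y side of the board's middle; axes as the board's.
- socket40 (a point): Centre of the mouth of the socket for the 40 mm candle (42 mm wide, 22 mm deep), on the board's top, 30 mm to the +y side of the board's middle; axes as the board's.
- socket48 (a point): Centre of the mouth of the socket for the 48 mm candle (50 mm wide, 22 mm deep), on the board's top, 30 mm to the -y side of the board's middle; axes as the board's.
- recess (a point): Centre of the mouth of the wide round recess (72 mm wide, 8 mm deep) at the board's -y end, 105.5 mm from its middle; axes as the board's. A tester jar stands in it at the start.
- candle24: Ivory pillar candle 24 mm in diameter and 84 mm tall (wick 9 mm more), standing upright on the table; origin at the centre of its underside, z up its axis. It may be absent.
- candle32: Ivory pillar candle 32 mm in diameter and 88 mm tall (wick 9 mm more), standing upright on the table; origin at the centre of its underside, z up its axis. It may be absent.
- candle40: Ivory pillar candle 40 mm in diameter and 92 mm tall (wick 9 mm more), standing upright on the table; origin at the centre of its underside, z up its axis. It may be absent.
- candle48: Ivory pillar candle 48 mm in diameter and 96 mm tall (wick 9 mm more), standing upright on the table; origin at the centre of its underside, z up its axis. It may be absent.
- cup: Brass cup for a ball candle, 56 mm tall, about 0.2 kg, heaviest at the foot (hold it firmly or it swings in the fingers): round foot 69 mm wide and about 8 mm thick (bevelled to 62 mm at the underside), a waist 26 mm wide at 20 mm up, then a bowl with a straight belly band 57 mm wide from 31 to 44 mm up, best gripped there, and above it a rim 53 mm wide outside, 45 mm inside; the hollow is 12 mm deep. Origin at the centre of its underside, z up.
- cup_rim (a point): Centre of the mouth of the brass cup's bowl, 56 mm above its underside. A ball candle seated there has its centre about 20 mm above this point.
- ball: Sage green ball candle, 60 mm in diameter, with a small flat foot 24 mm wide underneath and the wick on top; stands foot down on the table. Origin at the centre of the foot, z towards the wick.
- ball_center (a point): Centre of the ball candle, 27 mm above its foot; widest here (60 mm).
- tester: Open glass tester candle jar, 67 mm in diameter, 74 mm tall, 0.26 kg; origin at the centre of its underside. Stands in the board's recess at the start.
- coaster: Round cork coaster, 94 mm in diameter, 6 mm thick, fixed flat on the table; origin at the centre of its underside.
- plinth_box: Fixed furniture: dark square wooden plinth with a drawer, about 295 x 295 mm and 195 mm high, turned 45 degrees so that one corner points at the robot: that corner is 200 mm nearer (-x) than the origin, the side faces run back from it at 45 degrees. An upright sign panel 226 mm wide stands on it, over the origin, up to 0.53 m high: hand and wrist must pass in front of it (nearer the robot) when they go from one side of the table to the other.
- wax_tin: Bystander: flat brass-coloured tin, 61 x 88 mm, 22 mm high; origin at the centre of its underside. To be left alone.
- card_box_2: Bystander: clear tray of scent cards, 65 x 92 mm, 19 mm high; origin at the centre of its underside. To be left alone.
- jar_tester_2: Bystander: a second open glass tester jar, 67 mm wide, 74 mm tall, on the far left of the table; origin at the centre of its underside. To be left alone.
Things that resemble listed ones, but are neither listed nor needed, are in the scene too. Leave any green or turquoise look-alike of the candle32 alone.

How it is judged:
On the way, in this order (a step that is already met when the one before it is completed fails the run):
1. the tester jar is taken out of the recess (horizontal distance between tester and recess above 0.06 m), for 0.2 s.
2. the brass cup stands in the recess, fully down (horizontal distance between cup and recess below 0.004 m and z of cup in the frame of recess below -0.005 m and angle between cup's own z axis and vertical below 0.08 rad), for 0.2 s.
3. the ball candle sits in the cup, the cup in the recess (all of step 2 and horizontal distance between ball_center and cup_rim below 0.006 m and z of ball_center in the frame of cup_rim between 0.01 and 0.026 m and angle between ball's own z axis and vertical below 0.35 rad), for 0.2 s.
At the end, for the whole second after the job is handed in: Upright and at rest: tester on the coaster (within 18 mm of its middle), cup in the recess (4 mm; 5 mm deep or more), ball candle in the cup (6 mm), wick up (0.35 rad), every pillar candle present in the socket of its own diameter (4 mm; 18 mm deep or more) (all of step 3 and horizontal distance between tester and coaster below 0.018 m and height (world z) of tester below 0.012 m and angle between each of tester, candle24, candle32, candle40, candle48's own z axis and vertical below 0.1 rad and horizontal distance between candle24 and socket24 below 0.004 m and z of candle24 in the frame of socket24 below -0.018 m and horizontal distance between candle32 and socket32 below 0.004 m and z of candle32 in the frame of socket32 below -0.018 m and horizontal distance between candle40 and socket40 below 0.004 m and z of candle40 in the frame of socket40 below -0.018 m and horizontal distance between candle48 and socket48 below 0.004 m and z of candle48 in the frame of socket48 below -0.018 m and linear speed of each of candle24, candle32, candle40, candle48, cup, ball, tester below 0.03 m/s); the robot touches nothing.
It fails at once if a pillar candle or the tester jar is tipped over (angle between any of candle24, candle32, candle40, candle48, tester's own z axis and vertical above 0.8 rad).
It fails at once if the wax tin, card tray or other tester jar is shifted by more than 25 mm (distance of any of wax_tin, card_box_2, jar_tester_2 from where it was at the start of the episode above 0.025 m).
Of candle24, candle32, candle40, candle48 only 2 to 4 are there at a start; the rules pass over those that are not, and their reading is None.
At some moment in a run one of cup, tester may be knocked a few centimetres aside while the robot is not near it.
It also fails if it takes over 210 s, if anything falls off the work surface, if the arm or the gripper's body presses on something with over 40 N, if the wrist force passes 120 N, or if a joint passes its speed limit or range.

## Working session

There is one attempt and no reset: what is moved stays moved. The work goes in short steps, Python scripts to look and compute and a tool call to move; the robot and the scene stay as the last step left them, time stands still between calls to the robot, and variables do not carry over. Pictures are saved under pics/ and viewed, at most 14 in all, crops included, and the job is handed in when it is done.

Besides the shell and the picture viewer there is one more tool, called after ">>>" by a JSON object that holds its "name" and its "arguments". jog_arm: Moves the arm, as the interface text tells. Its arguments: {"type":"object","properties":{"motion":{"type":"array"}},"required":["motion"]}

```bash
mkdir -p pics; ls
python3 - <<'E'
from workcell import readout, camera, bot
import cv2
o=readout.get_obs(); print({k:o[k] for k in('clock','eef_pos','tool_rot','grip_width','joint_pos')}, bot.tcp_to_grasp)
for n in('scene','top'):
    c=camera(n); cv2.imwrite(f'pics/{n}0.png',c['pixels'][:,:,::-1]); print(n,c['K'].tolist() if hasattr(c['K'],'tolist') else c['K'],c['dist'],c['rvec'],c['tvec'])
E
```

```text
pics
{'clock': 0.0, 'eef_pos': array([0.12779432, 0.48273047, 0.23040847]), 'tool_rot': array([ 1.29047707e-01,  9.91637830e-01, -1.04180112e-03, -1.35566475e-04]), 'grip_width': 0.0853946593841844, 'joint_pos': array([1.31200079e+00, 2.41406378e-01, 3.70382210e-03, 1.33519494e+00,
       2.74024217e-08, 1.57081813e+00])} 0.0187
scene [[368.65576253178745, 0.0, 323.4394266511073], [0.0, 368.65576253178745, 197.17700576549944], [0.0, 0.0, 1.0]] [0.01086475 0.         0.         0.         0.        ] [ 2.1290806  -0.52472281  0.28442302] [-0.45793633  0.18929999  0.99162202]
top [[471.77137980636553, 0.0, 318.91216610967786], [0.0, 471.77137980636553, 201.74221833920024], [0.0, 0.0, 1.0]] [0.01038031 0.         0.         0.         0.        ] [ 2.13599687 -2.19775237  0.12544177] [-0.01920078  0.52165178  1.88327459]
```

View pics/scene0.png

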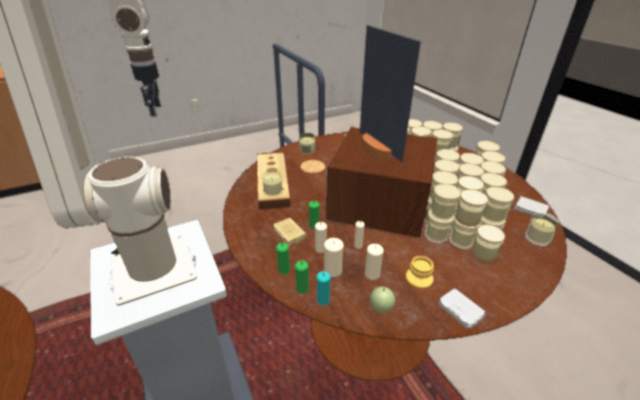

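View pics/top0.png

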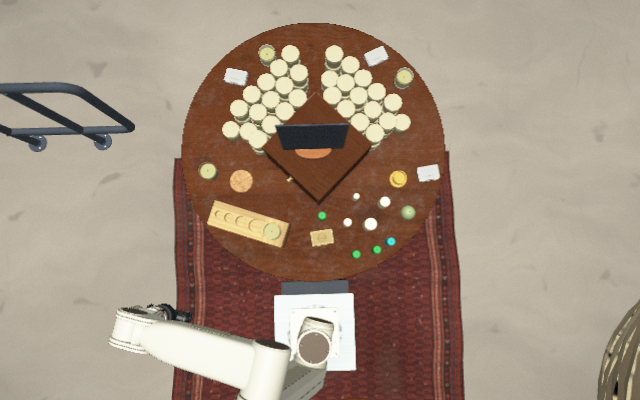

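Scene and top views: the board is on the left with the tester at top (272,231), and the coaster is at (241,181). The ivory pillars are at top (356,196), (385,202), (347,222) and (370,224). Their look-alikes are green at (322,215), (356,254) and (377,250), and turquoise at (391,241).
- **Cup:** candidate is the yellow thing at (398,179).
- **Ball:** sage, at (408,212).
- **Tester:** (272,231) is in the board. The other jars are at (207,171), (267,54) and (404,77), plus the cream stacks.

```bash
cat > h.py <<'E'
from workcell import readout, camera, bot
import cv2, numpy as np
def ray(c,uv):
    R=cv2.Rodrigues(np.array(c['rvec'],float))[0]; t=np.array(c['tvec'],float)
    p=cv2.undistortPoints(np.array(uv,float).reshape(-1,1,2),np.array(c['K']),np.array(c['dist'],float)).reshape(-1,2)
    d=np.c_[p,np.ones(len(p))]@R
    return -R.T@t,d
def onz(c,uv,z):
    o,d=ray(c,uv); return o+d*((z-o[2])/d[:,2])[:,None]
def proj(c,P):
    return cv2.projectPoints(np.array(P,float).reshape(-1,1,3),np.array(c['rvec'],float),np.array(c['tvec'],float),np.array(c['K']),np.array(c['dist'],float))[0].reshape(-1,2)
def blobs(mask,amin=30):
    n,l,s,ce=cv2.connectedComponentsWithStats(mask.astype(np.uint8))
    return [(ce[i],s[i]) for i in range(1,n) if s[i][4]>=amin]
def tool(P):
    """world point(s) -> mm offsets in tool frame from the measured TCP"""
    from scipy.spatial.transform import Rotation as Ro
    o=readout.get_obs(); return Ro.from_quat(o['tool_rot']).inv().apply(np.array(P,float)-o['eef_pos'])*1000
E
python3 - <<'E'
from h import *
np.set_printoptions(precision=3,suppress=True)
c=camera('top')
for n,uv,z in [('c356',(356,196),.09),('c385',(385,202),.09),('c347',(347,222),.09),('c370',(370,224),.09),('cup',(398,179),.03),('ball',(408,212),.03),('tester',(272,231),.1),('coaster',(241,181),.006),('tin',(322,238),.022),('jar2',(207,171),.07),('g322',(322,215),.09),('g356',(356,254),.09),('g377',(377,250),.09),('t391',(391,241),.09),('tray',(428,173),.02),('plinth',(319,203),.195)]:
    print(n,onz(c,[uv],z)[0])
print(onz(c,[(213,202),(289,222),(282,247),(207,227)],.034))
# zoom top crop
p=c['pixels'][150:270,190:450,::-1]; cv2.imwrite('pics/topz.png',cv2.resize(p,None,fx=3,fy=3,interpolation=cv2.INTER_CUBIC))
s=camera('scene')['pixels'][180:320,240:480,::-1]; cv2.imwrite('pics/scz.png',cv2.resize(s,None,fx=3.3,fy=3.3,interpolation=cv2.INTER_CUBIC))
E
```

```text
c356 [ 0.533 -0.18   0.09 ]
c385 [ 0.506 -0.293  0.09 ]
c347 [ 0.431 -0.141  0.09 ]
c370 [ 0.421 -0.23   0.09 ]
cup [ 0.605 -0.359  0.03 ]
ball [ 0.469 -0.393  0.03 ]
tester [0.404 0.151 0.1  ]
coaster [0.618 0.284 0.006]
tin [ 0.374 -0.042  0.022]
jar2 [0.652 0.409 0.07 ]
g322 [ 0.462 -0.044  0.09 ]
g356 [ 0.306 -0.171  0.09 ]
g377 [ 0.319 -0.253  0.09 ]
t391 [ 0.353 -0.309  0.09 ]
tray [ 0.628 -0.485  0.02 ]
plinth [ 0.498 -0.033  0.195]
[[0.531 0.393 0.034]
 [0.442 0.089 0.034]
 [0.343 0.119 0.034]
 [0.431 0.418 0.034]]
```

View pics/topz.png

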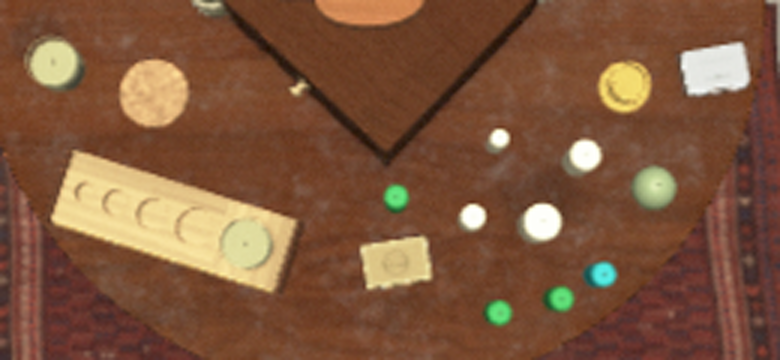

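Zoomed top: everything is as listed. The cup is at zoom (625,86) and the ball at (655,187). The four ivory candles are at (499,138), (472,217), (586,155) and (541,221), and the greens and turquoise are clearly distinct. I'll move above the tester with the fingers' closing line along the board's x.

>>> {"name": "jog_arm", "arguments": {"motion": [{"x": -44,"y": -31,"z": -10,"spin": 10.5},{"x": -88,"y": -62,"z": -20,"spin": 21},{"x": -132,"y": -93,"z": -30,"spin": 31.5},{"x": -176,"y": -124,"z": -40,"spin": 42},{"x": -220,"y": -155,"z": -50,"spin": 52.5},{"x": -264,"y": -186,"z": -60,"spin": 63},{"x": -308,"y": -217,"z": -70,"spin": 73.5},{"x": -352,"y": -248,"z": -80,"spin": 84}]}}

```text
validation failed for argument at $.mo...
```

>>> {"name": "jog_arm", "arguments": {"motion": [{"x": 0,"y": 0,"z": 0,"spin": 7.5},{"x": 0,"y": 0,"z": 0,"spin": 7.5},{"spin": 7.5}]}}

```text
validation failed for argument at $.mo...
```

Run:
```python
from h import *
np.set_printoptions(precision=3,suppress=True)
c=camera('wrist'); cv2.imwrite('pics/w1.png',c['pixels'][:,:,::-1]); print(c['K'],c['dist'])
R=cv2.Rodrigues(np.array(c['rvec'],float))[0]; print(-R.T@c['tvec'],R)
o=readout.get_obs(); print(o['eef_pos'],o['tool_rot'],o['joint_pos'],o['clock'])
```

```text
[[283.228   0.    323.65 ]
 [  0.    283.228 200.22 ]
 [  0.      0.      1.   ]] [-0.012  0.     0.     0.     0.   ]
[0.054 0.502 0.373] [[ 0.256  0.967 -0.002]
 [ 0.923 -0.244  0.297]
 [ 0.287 -0.078 -0.955]]
[0.128 0.483 0.231] [ 0.129  0.992 -0.    -0.   ] [1.312 0.241 0.004 1.335 0.    1.571] 0.25
```

View pics/w1.png

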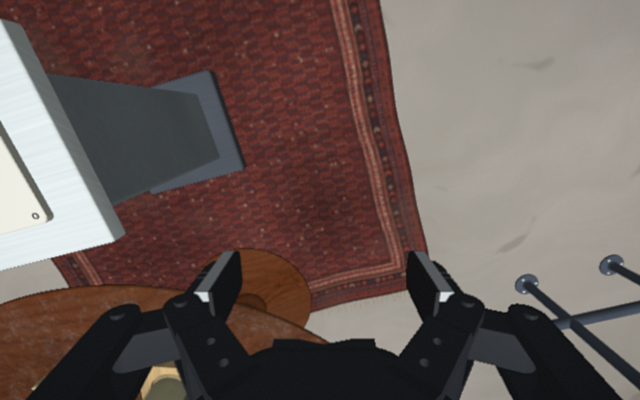

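The call was refused because every field must be given; the arm has not moved.

>>> {"name": "jog_arm", "arguments": {"motion": [{"x": -44,"y": -31,"z": -10,"spin": 10.5,"fingers": -1},{"x": -88,"y": -62,"z": -20,"spin": 21,"fingers": -1},{"x": -132,"y": -93,"z": -30,"spin": 31.5,"fingers": -1},{"x": -176,"y": -124,"z": -40,"spin": 42,"fingers": -1},{"x": -220,"y": -155,"z": -50,"spin": 52.5,"fingers": -1},{"x": -264,"y": -186,"z": -60,"spin": 63,"fingers": -1},{"x": -308,"y": -217,"z": -70,"spin": 73.5,"fingers": -1},{"x": -352,"y": -248,"z": -80,"spin": 84,"fingers": -1}]}}

```text
clock: 1.25
eef_pos: [0.4056, 0.152, 0.3118]
tool_rot: [0.761, 0.648, 0.0, 0.0]
ft_force: [1.5, 0.7, 0.0]
grip_width: 0.0851
grasp_force: 0.0
```

>>> {"name": "jog_arm", "arguments": {"motion": [{"x": 0,"y": 0,"z": 0,"spin": 7.5,"fingers": -1},{"x": 0,"y": 0,"z": 0,"spin": 7.5,"fingers": -1},{"x": 0,"y": 0,"z": 0,"spin": 7.5,"fingers": -1}]}}

```text
clock: 1.62
eef_pos: [0.4044, 0.1538, 0.3111]
tool_rot: [0.8, 0.601, -0.0, -0.0]
ft_force: [-1.2, 0.6, -0.0]
grip_width: 0.0854
grasp_force: 0.0
```

Run:
```python
from h import *
np.set_printoptions(precision=3,suppress=True)
c=camera('wrist'); cv2.imwrite('pics/w2.png',c['pixels'][:,:,::-1])
R=cv2.Rodrigues(np.array(c['rvec'],float))[0]; print(-R.T@c['tvec'],R)
o=readout.get_obs(); print(o['eef_pos'],o['tool_rot'],o['joint_pos'],o['clock'])
```

```text
[0.425 0.226 0.454] [[ 0.96  -0.278 -0.001]
 [-0.265 -0.917  0.299]
 [-0.085 -0.287 -0.954]]
[0.404 0.154 0.311] [ 0.8    0.601 -0.    -0.   ] [0.364 0.085 0.023 1.509 0.    2.217] 1.675
```

View pics/w2.png

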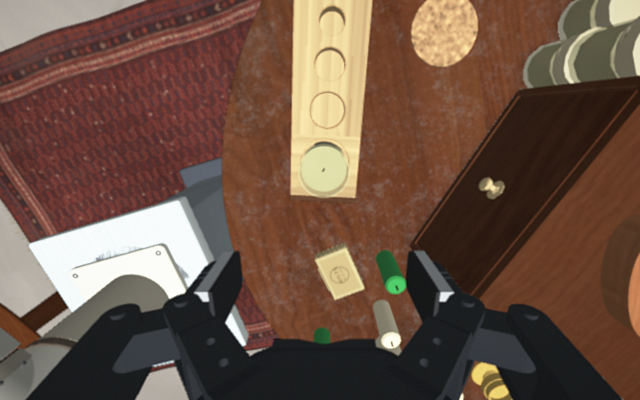

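The wrist view shows the jar at (324,168) in the recess. Sockets 48, 40 and 32 are at (327,108), (330,64) and (332,20), and the coaster is at (445,30). I'll fit the socket rims.

```bash
cat >> h.py <<'E'
from scipy.optimize import least_squares
def circ(c,ctr,r,z,tol=.006,chan='gray',fixr=True):
    """edge points cast on plane z near a circle -> fitted centre, rms, n"""
    g=cv2.cvtColor(c['pixels'],cv2.COLOR_RGB2GRAY); e=cv2.Canny(cv2.GaussianBlur(g,(3,3),0),25,60)
    v,u=np.nonzero(e); P=onz(c,np.c_[u,v],z)[:,:2]; x=np.array(ctr,float)[:2]; rr=r
    for t in (tol,tol,tol*.6,tol*.4,.002):
        d=np.hypot(*(P-x).T); q=P[abs(d-rr)<t]
        if len(q)<12: return x,rr,9,len(q)
        s=least_squares(lambda p:np.hypot(q[:,0]-p[0],q[:,1]-p[1])-(r if fixr else p[2]),[*x]+([] if fixr else [rr]),loss='soft_l1',f_scale=.001)
        x=s.x[:2]; rr=r if fixr else s.x[2]
    return x,rr,np.sqrt(np.mean(s.fun**2)),len(q)
SO={'24':(.126,.013),'32':(.082,.017),'40':(.030,.021),'48':(-.030,.025),'rec':(-.1055,.036)}
def board(c,mid,yaw,keys,tol=.006):
    for it in range(2):
        A=[];B=[]
        for k in keys:
            s,r=SO[k]; ctr=np.array(mid)+s*np.array([-np.sin(yaw),np.cos(yaw)])
            x,_,rms,n=circ(c,ctr,r,.034,tol); 
            if it: print(k,x.round(4),round(rms*1e3,2),n,(x-ctr).round(4))
            A.append(s);B.append(x)
        A=np.array(A);B=np.array(B)
        p=np.polyfit(A,B,1); mid=p[1]; yaw=np.arctan2(-p[0][0],p[0][1])
        if it: print('scale',np.hypot(*p[0]))
    return mid,yaw
E
python3 - <<'E'
from h import *
np.set_printoptions(precision=4,suppress=True)
c=camera('wrist')
m,y=board(c,(.437,.255),np.radians(-16.3),['32','40','48'],.008)
print(m,np.degrees(y)); print('rec',m-.1055*np.array([-np.sin(y),np.cos(y)]))
print('tester',circ(c,(.407,.154),.0335,.1,.008), circ(c,(.407,.154),.0335,.1,.008,fixr=False))
print('coaster',circ(c,(.618,.284),.047,.006,.008))
m_=cv2.inRange(cv2.cvtColor(c['pixels'],cv2.COLOR_RGB2HSV),(18,40,150),(40,130,255))
for b,s in blobs(m_,300): print(b,s)
E
```

```text
32 [0.4666 0.3319] 0.93 93 [-0.0002 -0.0009]
40 [0.4498 0.2835] 1.13 120 [-0.0002 -0.0001]
48 [0.4308 0.227 ] 1.32 145 [0.0002 0.0002]
scale 0.9893182453125131
[0.4403 0.2552] -18.854575890416562
rec [0.4062 0.1554]
tester (array([0.406 , 0.1595]), 0.0335, np.float64(0.0009744339564836728), 157) (array([0.4053, 0.1583]), np.float64(0.032432689383451396), np.float64(0.0010783244370750397), 148)
coaster (array([0.6175, 0.2851]), 0.047, np.float64(0.0007303125347211488), 213)
[327.7961  95.117 ] [  291     0    81   198 13676]
[578.5457  48.3833] [563   0  42  84 634]
[623.2475  11.0529] [609   0  31  27 699]
[339.5066 273.2662] [ 315  247   50   53 1585]
```

>>> {"name": "jog_arm", "arguments": {"motion": [{"x": 3,"y": 1,"z": 60,"spin": 0,"fingers": -1},{"x": 3,"y": 1,"z": 120,"spin": 0,"fingers": -1},{"x": 3,"y": 1,"z": 180,"spin": 0,"fingers": -1},{"x": 3,"y": 1,"z": 230,"spin": 0,"fingers": -1},{"x": 3,"y": 1,"z": 265,"spin": 0,"fingers": -1},{"x": 3,"y": 1,"z": 265,"spin": 0,"fingers": -1}]}}

```text
clock: 2.48
eef_pos: [0.4036, 0.1557, 0.0441]
tool_rot: [0.8, 0.6, -0.003, -0.001]
ft_force: [-0.9, 2.0, 0.4]
grip_width: 0.0851
grasp_force: 0.0
```

>>> {"name": "jog_arm", "arguments": {"motion": [{"x": 0,"y": 0,"z": 0,"spin": 0,"fingers": 1},{"x": 0,"y": 0,"z": 0,"spin": 0,"fingers": 1},{"x": 0,"y": 0,"z": 0,"spin": 0,"fingers": 1},{"x": 0,"y": 0,"z": 0,"spin": 0,"fingers": 1},{"x": 0,"y": 0,"z": 0,"spin": 0,"fingers": 1}]}}

```text
clock: 3.1
eef_pos: [0.4081, 0.1569, 0.0481]
tool_rot: [0.8, 0.6, 0.002, 0.0]
ft_force: [-1.0, 0.4, 6.4]
grip_width: 0.0659
grasp_force: 67.2
```

>>> {"name": "jog_arm", "arguments": {"motion": [{"x": 0,"y": 0,"z": -20,"spin": 0,"fingers": 1},{"x": 0,"y": 0,"z": -50,"spin": 0,"fingers": 1},{"x": 36,"y": 33,"z": -50,"spin": 0,"fingers": 1},{"x": 72,"y": 66,"z": -50,"spin": 0,"fingers": 1},{"x": 108,"y": 99,"z": -50,"spin": 0,"fingers": 1},{"x": 144,"y": 132,"z": -50,"spin": 0,"fingers": 1},{"x": 182,"y": 166,"z": -50,"spin": 0,"fingers": 1},{"x": 182,"y": 166,"z": -40,"spin": 0,"fingers": 1}]}}

```text
clock: 4.1
eef_pos: [0.6205, 0.2862, 0.0856]
tool_rot: [0.8, 0.6, 0.002, 0.0]
ft_force: [-1.3, -1.0, -1.9]
grip_width: 0.0658
grasp_force: 67.7
```

>>> {"name": "jog_arm", "arguments": {"motion": [{"x": 0,"y": 0,"z": 30,"spin": 0,"fingers": 1},{"x": 0,"y": 0,"z": 50,"spin": 0,"fingers": 1},{"x": 0,"y": 0,"z": 60,"spin": 0,"fingers": 1},{"x": 0,"y": 0,"z": 60,"spin": 0,"fingers": 1}]}}

```text
clock: 4.6
eef_pos: [0.6154, 0.2831, 0.0283]
tool_rot: [0.8, 0.599, -0.001, -0.0]
ft_force: [-5.2, -2.7, 7.1]
grip_width: 0.0661
grasp_force: 67.6
```

Run:
```python
from h import *
o=readout.get_obs(); print(o['eef_pos'],o['joint_pos'],o['ft_force'],o['grip_width'],o['grasp_force'])
cv2.imwrite('pics/s2.png',cv2.resize(camera('scene')['pixels'][100:240,220:420,::-1],None,fx=3,fy=3))
```

```text
[0.61536386 0.28305315 0.02827732] [ 4.31207961e-01  7.28285137e-01  2.42470269e-01  1.08706208e+00
 -1.97073391e-04  2.28709137e+00] [-5.23203513 -2.6900541   7.11715905] 0.06605354748759708 67.57603168487549
```

View pics/s2.png

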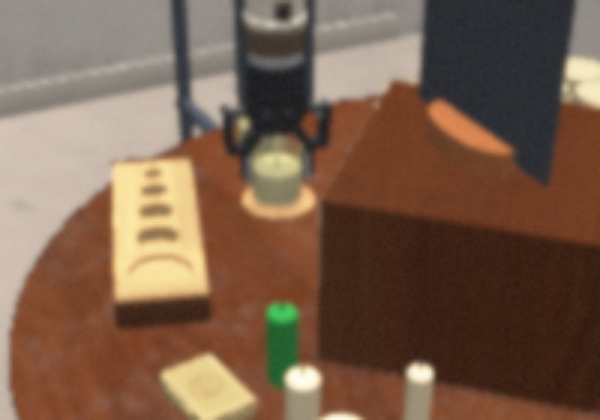

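The jar (275,178 in the crop) stands on the coaster between the fingers. I'll release it and back off over the board.

>>> {"name": "jog_arm", "arguments": {"motion": [{"x": 0,"y": 0,"z": 0,"spin": 0,"fingers": -1},{"x": 0,"y": 0,"z": 0,"spin": 0,"fingers": -1},{"x": 0,"y": 0,"z": 0,"spin": 0,"fingers": -1},{"x": 0,"y": 0,"z": -40,"spin": 0,"fingers": -1},{"x": 0,"y": 0,"z": -100,"spin": 0,"fingers": -1},{"x": -34,"y": -42,"z": -160,"spin": 0,"fingers": -1},{"x": -68,"y": -84,"z": -220,"spin": 0,"fingers": -1},{"x": -102,"y": -126,"z": -280,"spin": 0,"fingers": -1}]}}

```text
clock: 5.65
eef_pos: [0.5001, 0.2353, 0.267]
tool_rot: [0.8, 0.6, 0.0, 0.0]
ft_force: [0.9, 0.6, 1.0]
grip_width: 0.0855
grasp_force: 0.0
```

>>> {"name": "jog_arm", "arguments": {"motion": [{"x": -34,"y": -42,"z": 0,"spin": 0,"fingers": -1},{"x": -34,"y": -42,"z": 0,"spin": 0,"fingers": -1},{"x": -34,"y": -42,"z": 0,"spin": 0,"fingers": -1}]}}

```text
clock: 6.02
eef_pos: [0.4519, 0.2152, 0.2661]
tool_rot: [0.8, 0.6, 0.001, 0.0]
ft_force: [0.3, 0.7, -0.3]
grip_width: 0.0854
grasp_force: 0.0
```

Run:
```python
from h import *
np.set_printoptions(precision=4,suppress=True)
c=camera('wrist')
m,y=board(c,(.44,.255),np.radians(-17.5),['24','32','40','48','rec'],.007)
print(m,np.degrees(y)); 
for k in SO: print(k, m+SO[k][0]*np.array([-np.sin(y),np.cos(y)]))
print('tester',circ(c,(.616,.284),.0335,.08,.008)); print('coaster',circ(c,(.618,.284),.047,.006,.008))
o=readout.get_obs(); print(o['eef_pos'],o['joint_pos'],o['ft_force'])
P=c['pixels'][:,:,::-1].copy(); 
for k in SO:
    s,r=SO[k]; ctr=m+s*np.array([-np.sin(y),np.cos(y)]); a=np.linspace(0,6.28,60)
    for q in proj(c,np.c_[ctr[0]+r*np.cos(a),ctr[1]+r*np.sin(a),0*a+.034]): cv2.circle(P,tuple(int(round(v)) for v in q),0,(0,0,255),-1)
uv=proj(c,[[m[0],m[1],.034]])[0].astype(int); print(uv)
y0=max(0,uv[1]-130); cv2.imwrite('pics/w3.png',cv2.resize(P[y0:y0+230,max(0,uv[0]-130):uv[0]+130],None,fx=2.5,fy=2.5,interpolation=cv2.INTER_CUBIC))
```

```text
24 [0.4809 0.3739] 1.03 94 [-0.0003 -0.0002]
32 [0.4669 0.3312] 1.31 123 [ 0.0003 -0.0014]
40 [0.449  0.2842] 1.21 147 [-0.0005  0.0007]
48 [0.4301 0.2277] 1.13 155 [0.0004 0.0008]
rec [0.4049 0.1553] 0.94 173 [ 0.     -0.0002]
scale 0.9963027027507456
[0.4396 0.2552] -19.2468122986808
24 [0.4812 0.3741]
32 [0.4667 0.3326]
40 [0.4495 0.2835]
48 [0.4298 0.2269]
rec [0.4049 0.1556]
tester (array([0.6122, 0.281 ]), 0.0335, np.float64(0.0013108656959558832), 293)
coaster (array([0.6193, 0.2846]), 0.047, np.float64(0.0011223326327595292), 201)
[0.4525 0.2154 0.2659] [ 0.4444  0.2295  0.0803  1.4199 -0.      2.3002] [-0.1953 -0.0268  0.3658]
[306 144]
```

View pics/w3.png

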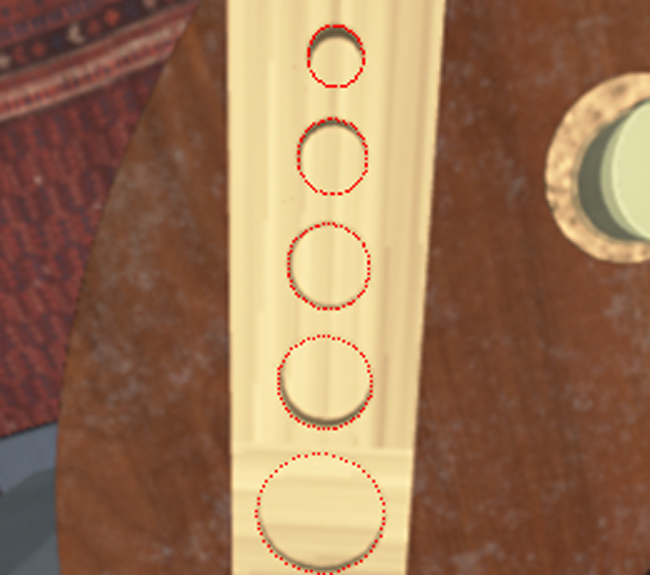

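The fit matches all the mouths well. Next I'll go to the right side and look at the cup, ball and pillars.

>>> {"name": "jog_arm", "arguments": {"motion": [{"x": -54,"y": 22,"z": -34,"spin": 0,"fingers": -1},{"x": -108,"y": 44,"z": -34,"spin": 0,"fingers": -1},{"x": -162,"y": 66,"z": -34,"spin": 0,"fingers": -1},{"x": -216,"y": 88,"z": -34,"spin": 0,"fingers": -1},{"x": -270,"y": 110,"z": -34,"spin": 0,"fingers": -1},{"x": -324,"y": 132,"z": -34,"spin": 0,"fingers": -1},{"x": -378,"y": 154,"z": -34,"spin": 0,"fingers": -1},{"x": -433,"y": 175,"z": -34,"spin": 0,"fingers": -1}]}}

```text
clock: 7.08
eef_pos: [0.4991, -0.2526, 0.299]
tool_rot: [0.8, 0.599, 0.0, 0.0]
ft_force: [1.4, 0.6, -0.8]
grip_width: 0.0851
grasp_force: 0.0
```

>>> {"name": "jog_arm", "arguments": {"motion": [{"x": 0,"y": 0,"z": 0,"spin": 0,"fingers": -1}]}}

```text
clock: 7.2
eef_pos: [0.4985, -0.2545, 0.2977]
tool_rot: [0.802, 0.597, -0.001, -0.0]
ft_force: [0.2, 1.5, 0.4]
grip_width: 0.0853
grasp_force: 0.0
```

Run:
```python
from h import *
np.set_printoptions(precision=4,suppress=True)
c=camera('wrist'); cv2.imwrite('pics/w4.png',c['pixels'][:,:,::-1])
o=readout.get_obs(); print(o['eef_pos'],o['joint_pos'])
for n,x,r,z in [('c356',(.533,-.18),.012,.084),('c385',(.506,-.293),.02,.092),('c347',(.431,-.141),.016,.088),('c370',(.421,-.23),.024,.096),('cuprim',(.605,-.359),.0265,.056),('cupfoot',(.605,-.359),.0345,.008),('ball',(.469,-.393),.03,.027)]:
    print(n,circ(c,x,r,z,.008),proj(c,[[*x,z]])[0])
```

```text
[ 0.4984 -0.2524  0.298 ] [-0.4688  0.3471  0.3225  1.5477  0.0002  1.3909]
c356 (array([ 0.5327, -0.1808]), 0.012, np.float64(0.00046782362477584626), 76) [334.0164 106.4158]
c385 (array([ 0.5071, -0.2907]), 0.02, np.float64(0.0005264872668176694), 112) [338.3455 200.9516]
c347 (array([ 0.4314, -0.1425]), 0.016, np.float64(0.0004976261564351541), 101) [241.5409  99.239 ]
c370 (array([ 0.4217, -0.2311]), 0.024, np.float64(0.0005537706715997746), 140) [258.6496 174.2267]
cuprim (array([ 0.6046, -0.3562]), 0.0265, np.float64(0.0011780546454220524), 124) [415.327  216.3988]
cupfoot (array([ 0.6073, -0.3602]), 0.0345, np.float64(0.000758407334429086), 124) [406.1951 205.8464]
ball (array([ 0.4657, -0.3944]), 0.03, np.float64(0.0010450615363425024), 117) [331.263  251.4028]
```

View pics/w4.png

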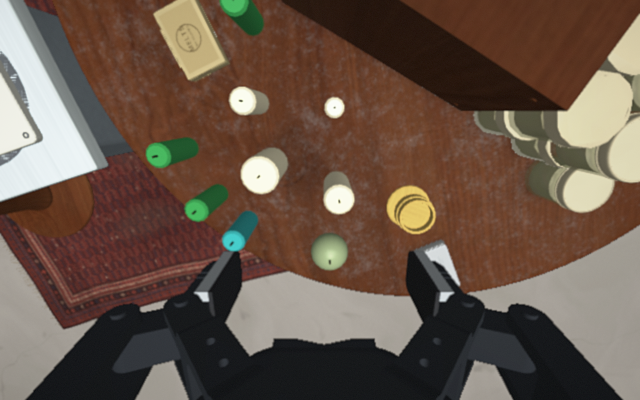

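The wrist view shows the pillars at (334,106), (339,199), (242,101) and (262,174), the cup at (412,210) and the ball at (329,252). All match their expected diameters. I'll hover over the cup next.

>>> {"name": "jog_arm", "arguments": {"motion": [{"x": -24,"y": 44,"z": 30,"spin": 0,"fingers": -1},{"x": -48,"y": 88,"z": 60,"spin": 0,"fingers": -1},{"x": -71,"y": 133,"z": 95,"spin": 0,"fingers": -1},{"x": -71,"y": 133,"z": 130,"spin": 0,"fingers": -1},{"x": -71,"y": 133,"z": 130,"spin": 0,"fingers": -1}]}}

```text
clock: 7.88
eef_pos: [0.6041, -0.353, 0.1638]
tool_rot: [0.8, 0.6, -0.002, -0.005]
ft_force: [-0.5, 0.1, 0.6]
grip_width: 0.0852
grasp_force: 0.0
```

Run:
```python
from h import *
np.set_printoptions(precision=4,suppress=True)
c=camera('wrist')
o=readout.get_obs(); print(o['eef_pos'],o['tool_rot'])
for n,x,r,z in [('c356',(.533,-.18),.012,.084),('c385',(.506,-.293),.02,.092)]:
    print(n,circ(c,x,r,z,.008,fixr=False))
for n,r,z in [('rim',.0265,.056),('rimin',.0225,.056),('foot',.0345,.008),('band',.0285,.044)]:
    a=circ(c,(.606,-.358),r,z,.007); print(n,a,tool([*a[0],z]))
```

```text
[ 0.6052 -0.3536  0.1678] [ 0.7999  0.6002 -0.0007 -0.0021]
c356 (array([ 0.5333, -0.1848]), np.float64(0.00977691221914842), np.float64(0.0009408520879147544), 87)
c385 (array([ 0.5086, -0.2915]), np.float64(0.019757705710239208), np.float64(0.0003717299994594), 190)
rim (array([ 0.6078, -0.356 ]), 0.0265, np.float64(0.0011704950952008413), 228) [ -1.6594   3.6431 111.7631]
rimin (array([ 0.609 , -0.3556]), 0.0225, np.float64(0.001038510492570825), 235) [ -0.9743   4.6851 111.7596]
foot (array([ 0.6077, -0.3608]), 0.0345, np.float64(0.0007893849099399648), 219) [ -6.4174   5.0649 159.7515]
band (array([ 0.6074, -0.3597]), 0.0285, np.float64(0.0011958542595674887), 228) [ -5.3836   4.3587 123.7555]
```

>>> {"name": "jog_arm", "arguments": {"motion": [{"x": -4.5,"y": 4.5,"z": 40,"spin": 0,"fingers": -1},{"x": -4.5,"y": 4.5,"z": 90,"spin": 0,"fingers": -1},{"x": -4.5,"y": 4.5,"z": 130,"spin": 0,"fingers": -1},{"x": -4.5,"y": 4.5,"z": 155,"spin": 0,"fingers": -1},{"x": -4.5,"y": 4.5,"z": 155,"spin": 0,"fingers": -1}]}}

```text
clock: 8.55
eef_pos: [0.6085, -0.3599, 0.0157]
tool_rot: [0.8, 0.6, 0.0, -0.0]
ft_force: [-0.5, -0.2, 0.9]
grip_width: 0.0854
grasp_force: 0.0
```

>>> {"name": "jog_arm", "arguments": {"motion": [{"x": 0,"y": 0,"z": 0,"spin": 0,"fingers": 1},{"x": 0,"y": 0,"z": 0,"spin": 0,"fingers": 1},{"x": 0,"y": 0,"z": 0,"spin": 0,"fingers": 1},{"x": 0,"y": 0,"z": 0,"spin": 0,"fingers": 1},{"x": 0,"y": 0,"z": 0,"spin": 0,"fingers": 1},{"x": 0,"y": 0,"z": 0,"spin": 0,"fingers": 1}]}}

```text
clock: 9.3
eef_pos: [0.6101, -0.3618, 0.019]
tool_rot: [0.8, 0.6, 0.001, 0.003]
ft_force: [-0.8, 1.3, 6.1]
grip_width: 0.0549
grasp_force: 62.8
```

Run:
```python
from h import *
c=camera('wrist'); cv2.imwrite('pics/w5.png',c['pixels'][100:400,120:520,::-1])
o=readout.get_obs(); print(o['eef_pos'],o['tool_rot'],o['grip_width'],o['grasp_force'],o['ft_force'])
for n,r,z in [('rim',.0265,.056),('rimin',.0225,.056)]: 
    a=circ(c,(.608,-.360),r,z,.005); print(n,a,tool([*a[0],z]))
```

```text
[ 0.61015697 -0.36176768  0.01897208] [0.80031366 0.59957489 0.0011782  0.00257108] 0.05487055663140769 62.75464554782957 [-1.97327809  1.09752403  7.72456175]
rim (array([ 0.6095296 , -0.35611354]), 0.0265, np.float64(0.001039752759232235), 581) [  5.20565069  -1.98623248 -37.04572958]
rimin (array([ 0.6099327 , -0.36073918]), 0.0225, np.float64(0.00044368709356382667), 286) [  0.87970198  -0.29954167 -37.03122573]
```

View pics/w5.png

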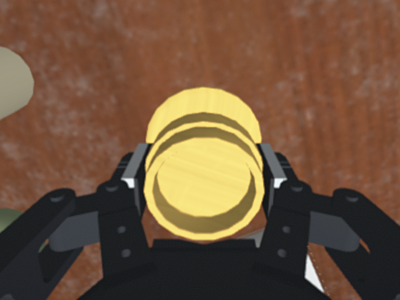

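The cup is held on its band, with the rim centre at crop (204,185), well centred. I'll carry it to hover over the recess.

>>> {"name": "jog_arm", "arguments": {"motion": [{"x": 0,"y": 0,"z": -50,"spin": 0,"fingers": 1},{"x": 0,"y": 0,"z": -110,"spin": 0,"fingers": 1},{"x": 0,"y": 0,"z": -170,"spin": 0,"fingers": 1},{"x": 0,"y": 0,"z": -230,"spin": 0,"fingers": 1},{"x": 48,"y": -37,"z": -240,"spin": 0,"fingers": 1},{"x": 96,"y": -75,"z": -240,"spin": 0,"fingers": 1},{"x": 144,"y": -112,"z": -240,"spin": 0,"fingers": 1},{"x": 192,"y": -150,"z": -240,"spin": 0,"fingers": 1}]}}

```text
clock: 10.35
eef_pos: [0.5176, -0.1328, 0.2561]
tool_rot: [0.8, 0.599, 0.001, 0.001]
ft_force: [0.4, 1.1, -2.1]
grip_width: 0.055
grasp_force: 64.5
```

>>> {"name": "jog_arm", "arguments": {"motion": [{"x": 49,"y": -38,"z": 0,"spin": 0,"fingers": 1},{"x": 98,"y": -77,"z": 0,"spin": 0,"fingers": 1},{"x": 148,"y": -115,"z": 0,"spin": 0,"fingers": 1},{"x": 197,"y": -154,"z": 0,"spin": 0,"fingers": 1},{"x": 246,"y": -192,"z": 0,"spin": 0,"fingers": 1},{"x": 246,"y": -192,"z": 60,"spin": 0,"fingers": 1},{"x": 246,"y": -192,"z": 120,"spin": 0,"fingers": 1},{"x": 246,"y": -192,"z": 170,"spin": 0,"fingers": 1}]}}

```text
clock: 11.35
eef_pos: [0.4032, 0.1561, 0.0842]
tool_rot: [0.8, 0.6, 0.001, 0.0]
ft_force: [0.4, 0.7, -3.2]
grip_width: 0.0545
grasp_force: 64.5
```

>>> {"name": "jog_arm", "arguments": {"motion": [{"x": 0,"y": 0,"z": 0,"spin": 0,"fingers": 1},{"x": 0,"y": 0,"z": 0,"spin": 0,"fingers": 1}]}}

```text
clock: 11.6
eef_pos: [0.405, 0.1562, 0.0869]
tool_rot: [0.8, 0.599, 0.002, 0.0]
ft_force: [1.0, -0.2, -1.5]
grip_width: 0.0546
grasp_force: 65.1
```

Run:
```python
from h import *
np.set_printoptions(precision=4,suppress=True)
c=camera('wrist')
o=readout.get_obs(); print(o['eef_pos'],o['tool_rot'],o['grip_width'],o['grasp_force'],o['ft_force'])
z=o['eef_pos'][2]+.037
a=circ(c,o['eef_pos']+[0,.001,0],.0225,z,.005); print('rimin',a,tool([*a[0],z]))
m,y=board(c,(.4396,.2552),np.radians(-19.2),['32','40','48'],.005)
r=m-.1055*np.array([-np.sin(y),np.cos(y)]); print(np.degrees(y),'rec',r,tool([*r,.034]),'old',tool([.4049,.1556,.034]))
cv2.imwrite('pics/w6.png',c['pixels'][:,120:520,::-1])
```

```text
[0.4057 0.1564 0.0874] [0.8004 0.5994 0.0027 0.0008] 0.05435082551246243 65.06385169923306 [ 0.3581  0.0475 -2.1891]
rimin (array([0.405 , 0.1574]), 0.0225, np.float64(0.0004888874797337397), 291) [  0.9213  -0.8078 -37.0011]
32 [0.4667 0.3328] 9000.0 0 [0. 0.]
40 [0.4495 0.2833] 0.88 214 [-0.0001 -0.0004]
48 [0.4299 0.2273] 0.55 291 [0.0001 0.0003]
scale 0.9974244557008954
-19.211954754361994 rec [0.405  0.1557] [-1.0184 -0.7353 53.4203] old [-1.1848 -0.7849 53.4195]
```

View pics/w6.png

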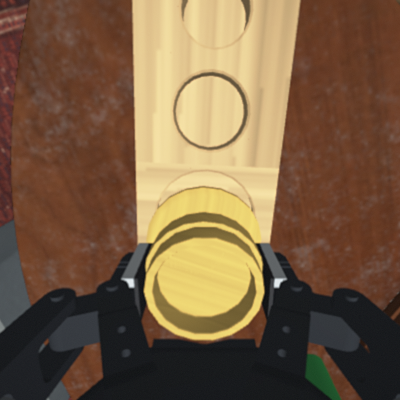

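>>> {"name": "jog_arm", "arguments": {"motion": [{"x": -2,"y": 0,"z": 10,"spin": 0,"fingers": 1},{"x": -2,"y": 0,"z": 22,"spin": 0,"fingers": 1},{"x": -2,"y": 0,"z": 32,"spin": 0,"fingers": 1},{"x": -2,"y": 0,"z": 39,"spin": 0,"fingers": 1},{"x": -2,"y": 0,"z": 43,"spin": 0,"fingers": 1},{"x": -2,"y": 0,"z": 43,"spin": 0,"fingers": 1}]}}

```text
clock: 12.4
eef_pos: [0.4047, 0.155, 0.0448]
tool_rot: [0.8, 0.6, 0.003, 0.0]
ft_force: [-6.3, 0.1, 25.7]
grip_width: 0.0548
grasp_force: 67.5
```

Run:
```python
from h import *
np.set_printoptions(precision=4,suppress=True)
c=camera('wrist')
o=readout.get_obs(); print(o['eef_pos'],o['tool_rot'],o['grip_width'],o['ft_force'])
z=.082
a=circ(c,o['eef_pos']+[0,.001,0],.0225,z,.005); print('rimin',a,tool([*a[0],z]), tool([.4049,.1556,.034]))
```

```text
[0.4046 0.155  0.0448] [0.8002 0.5997 0.0028 0.0001] 0.05456715895977782 [-6.4697 -0.3522 25.3927]
rimin (array([0.4044, 0.1559]), 0.0225, np.float64(0.000482791695889492), 288) [  0.9372  -0.3007 -37.2341] [ 0.5564  0.0627 10.7662]
```

>>> {"name": "jog_arm", "arguments": {"motion": [{"x": 0,"y": 0,"z": -3,"spin": 0,"fingers": 1},{"x": 0,"y": 0,"z": -3,"spin": 0,"fingers": -1},{"x": 0,"y": 0,"z": -3,"spin": 0,"fingers": -1},{"x": 0,"y": 0,"z": -3,"spin": 0,"fingers": -1},{"x": 0,"y": 0,"z": -40,"spin": 0,"fingers": -1},{"x": 0,"y": 0,"z": -100,"spin": 0,"fingers": -1},{"x": 0,"y": 0,"z": -150,"spin": 0,"fingers": -1},{"x": 0,"y": 0,"z": -150,"spin": 0,"fingers": -1}]}}

```text
clock: 13.45
eef_pos: [0.4055, 0.1547, 0.1955]
tool_rot: [0.8, 0.6, 0.004, 0.001]
ft_force: [0.2, 0.4, 0.0]
grip_width: 0.0857
grasp_force: 0.0
```

Run:
```python
from h import *
np.set_printoptions(precision=4,suppress=True)
c=camera('wrist')
o=readout.get_obs(); print(o['eef_pos'],o['ft_force'])
for n,r,z in [('rim',.0265,.082),('rimin',.0225,.082),('foot',.0345,.034)]:
    print(n,circ(c,(.4049,.1556),r,z,.004))
print(tool([.4657,-.3944,.27])); cv2.imwrite('pics/w7.png',c['pixels'][60:300,200:450,::-1])
```

```text
[0.4039 0.1541 0.1931] [ 0.5157 -0.4033 -0.2462]
rim (array([0.405 , 0.1559]), 0.0265, np.float64(0.0009849526869703425), 226)
rimin (array([0.4054, 0.1596]), 0.0225, np.float64(0.0010055946689193176), 228)
foot (array([0.4052, 0.1539]), 0.0345, np.float64(0.0011455476043955204), 236)
[-508.7694  213.8186  -77.4679]
```

View pics/w7.png

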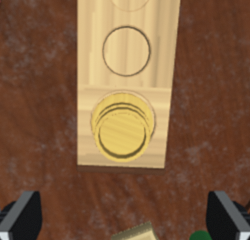

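The cup sits centred in the recess (122,128 in the crop). Next is the ball.

>>> {"name": "jog_arm", "arguments": {"motion": [{"x": 0,"y": 0,"z": -50,"spin": 0,"fingers": -1},{"x": -40,"y": 17,"z": -77,"spin": 0,"fingers": -1},{"x": -96,"y": 40,"z": -77,"spin": 0,"fingers": -1},{"x": -152,"y": 64,"z": -77,"spin": 0,"fingers": -1},{"x": -208,"y": 88,"z": -77,"spin": 0,"fingers": -1},{"x": -264,"y": 111,"z": -77,"spin": 0,"fingers": -1},{"x": -320,"y": 135,"z": -77,"spin": 0,"fingers": -1},{"x": -376,"y": 158,"z": -77,"spin": 0,"fingers": -1}]}}

```text
clock: 14.5
eef_pos: [0.4477, -0.2532, 0.2661]
tool_rot: [0.8, 0.599, -0.001, -0.002]
ft_force: [0.6, 0.1, 1.1]
grip_width: 0.0856
grasp_force: 0.0
```

>>> {"name": "jog_arm", "arguments": {"motion": [{"x": -45,"y": 19,"z": 0,"spin": 0,"fingers": -1},{"x": -90,"y": 38,"z": 0,"spin": 0,"fingers": -1},{"x": -133,"y": 56,"z": 0,"spin": 0,"fingers": -1},{"x": -133,"y": 56,"z": 50,"spin": 0,"fingers": -1},{"x": -133,"y": 56,"z": 100,"spin": 0,"fingers": -1},{"x": -133,"y": 56,"z": 100,"spin": 0,"fingers": -1}]}}

```text
clock: 15.25
eef_pos: [0.4609, -0.3918, 0.1613]
tool_rot: [0.8, 0.599, -0.002, -0.008]
ft_force: [-0.4, 0.7, 0.7]
grip_width: 0.0856
grasp_force: 0.0
```

```bash
cat >> h.py <<'E'
def sphere(c,lo,hi,near,R=.03):
    m=cv2.inRange(cv2.cvtColor(c['pixels'],cv2.COLOR_RGB2HSV),lo,hi)
    m=cv2.morphologyEx(m,cv2.MORPH_CLOSE,np.ones((5,5)));m=cv2.morphologyEx(m,cv2.MORPH_OPEN,np.ones((5,5)))
    cs=cv2.findContours(m,cv2.RETR_EXTERNAL,cv2.CHAIN_APPROX_NONE)[0]
    uv=proj(c,[near])[0]; cs=[k for k in cs if cv2.contourArea(k)>400 and cv2.pointPolygonTest(k,tuple(map(float,uv)),True)>-10]
    k=cv2.convexHull(max(cs,key=cv2.contourArea)).reshape(-1,2); o,d=ray(c,k); d/=np.linalg.norm(d,axis=1)[:,None]
    n0=d.mean(0); s=least_squares(lambda p:d@p-1,n0,loss='soft_l1',f_scale=.003)
    n=s.x; ca=1/np.linalg.norm(n); n=n*ca; L=R/np.sqrt(1-ca*ca)
    return o+n*L, o,n,k
E
python3 - <<'E'
from h import *
np.set_printoptions(precision=4,suppress=True)
c=camera('wrist')
o=readout.get_obs(); print(o['eef_pos'],o['tool_rot'],o['joint_pos'])
h=cv2.cvtColor(c['pixels'],cv2.COLOR_RGB2HSV); u,v=proj(c,[[.4657,-.3944,.03]])[0].astype(int); print(u,v,h[v-8:v+9:8,u-20:u+21:10].tolist())
P,oo,n,k=sphere(c,(25,30,70),(55,140,255),[.4657,-.3944,.03]); print(P,len(k),k.min(0),k.max(0)); P2=oo+n*((.027-oo[2])/n[2]); print(P2,tool(P2))
E
```

```text
[ 0.463  -0.3934  0.1652] [ 0.8004  0.5995 -0.0009 -0.004 ] [-0.7043  0.4938  0.2018  1.2871 -0.      1.1516]
331 192 [[[43, 62, 178], [42, 64, 212], [38, 52, 231], [41, 59, 223], [42, 62, 202]], [[42, 62, 186], [42, 61, 219], [39, 38, 244], [39, 53, 230], [42, 63, 208]], [[42, 63, 179], [42, 63, 212], [38, 57, 138], [41, 60, 222], [42, 62, 200]]]
[ 0.4656 -0.3919  0.0222] 34 [302 159] [359 217]
[ 0.466  -0.3907  0.027 ] [  2.9574   3.0913 138.1967]
```

>>> {"name": "jog_arm", "arguments": {"motion": [{"x": 0,"y": 0,"z": 0,"spin": 0,"fingers": -1},{"x": 0,"y": 0,"z": 0,"spin": 0,"fingers": -1}]}}

```text
clock: 15.55
eef_pos: [0.4663, -0.3959, 0.1714]
tool_rot: [0.8, 0.6, 0.001, 0.002]
ft_force: [1.1, 0.1, -0.4]
grip_width: 0.0855
grasp_force: 0.0
```

Run:
```python
from h import *
np.set_printoptions(precision=4,suppress=True)
c=camera('wrist')
o=readout.get_obs(); print(o['eef_pos'],o['tool_rot'])
P,oo,n,k=sphere(c,(25,30,70),(55,140,255),[.4657,-.3944,.03]); P2=oo+n*((.027-oo[2])/n[2]); print(P,P2,tool(P2))
```

```text
[ 0.4661 -0.3958  0.1711] [0.8003 0.5996 0.0005 0.0022]
[ 0.4656 -0.3919  0.0217] [ 0.466  -0.3907  0.027 ] [  5.1428  -2.1649 144.0876]
```

>>> {"name": "jog_arm", "arguments": {"motion": [{"x": 5,"y": -1.5,"z": 50,"spin": 0,"fingers": -1},{"x": 5,"y": -1.5,"z": 100,"spin": 0,"fingers": -1},{"x": 5,"y": -1.5,"z": 140,"spin": 0,"fingers": -1},{"x": 5,"y": -1.5,"z": 163,"spin": 0,"fingers": -1},{"x": 5,"y": -1.5,"z": 163,"spin": 0,"fingers": -1},{"x": 5,"y": -1.5,"z": 163,"spin": 0,"fingers": -1}]}}

```text
clock: 16.35
eef_pos: [0.4662, -0.3907, 0.0075]
tool_rot: [0.8, 0.6, 0.0, 0.002]
ft_force: [0.0, -0.1, 0.2]
grip_width: 0.0854
grasp_force: 0.0
```

>>> {"name": "jog_arm", "arguments": {"motion": [{"x": 0,"y": 0,"z": 0,"spin": 0,"fingers": 1},{"x": 0,"y": 0,"z": 0,"spin": 0,"fingers": 1},{"x": 0,"y": 0,"z": 0,"spin": 0,"fingers": 1},{"x": 0,"y": 0,"z": 0,"spin": 0,"fingers": 1},{"x": 0,"y": 0,"z": 0,"spin": 0,"fingers": 1}]}}

```text
clock: 16.98
eef_pos: [0.4662, -0.3907, 0.008]
tool_rot: [0.8, 0.6, 0.0, 0.002]
ft_force: [-0.6, 1.1, 5.8]
grip_width: 0.0575
grasp_force: 63.4
```

Run:
```python
from h import *
np.set_printoptions(precision=4,suppress=True)
c=camera('wrist')
o=readout.get_obs(); print(o['eef_pos'],o['tool_rot'],o['grip_width'],o['ft_force'])
P,oo,n,k=sphere(c,(25,30,70),(55,140,255),[.466,-.391,.03]); P2=oo+n*((.027-oo[2])/n[2]); print(P,P2,tool(P2))
print(tool([.4049,.1556,.27]))
```

```text
[ 0.4661 -0.3907  0.0079] [0.8003 0.5995 0.0005 0.0019] 0.05720207852203235 [-0.7675  0.3944  5.5209]
[ 0.4657 -0.391   0.0266] [ 0.4657 -0.3908  0.027 ] [ -0.1794  -0.3107 -19.0702]
[ 506.6755 -211.4171 -263.5782]
```

>>> {"name": "jog_arm", "arguments": {"motion": [{"x": 0,"y": 0,"z": -50,"spin": 0,"fingers": 1},{"x": 0,"y": 0,"z": -110,"spin": 0,"fingers": 1},{"x": 0,"y": 0,"z": -170,"spin": 0,"fingers": 1},{"x": 0,"y": 0,"z": -230,"spin": 0,"fingers": 1},{"x": 50,"y": -21,"z": -260,"spin": 0,"fingers": 1},{"x": 106,"y": -44,"z": -260,"spin": 0,"fingers": 1},{"x": 162,"y": -68,"z": -260,"spin": 0,"fingers": 1},{"x": 218,"y": -91,"z": -260,"spin": 0,"fingers": 1}]}}

```text
clock: 18.02
eef_pos: [0.4383, -0.1532, 0.2664]
tool_rot: [0.801, 0.599, 0.001, 0.001]
ft_force: [1.7, 0.5, -1.2]
grip_width: 0.0573
grasp_force: 64.9
```

>>> {"name": "jog_arm", "arguments": {"motion": [{"x": 56,"y": -23,"z": 0,"spin": 0,"fingers": 1},{"x": 112,"y": -46,"z": 0,"spin": 0,"fingers": 1},{"x": 168,"y": -70,"z": 0,"spin": 0,"fingers": 1},{"x": 224,"y": -93,"z": 0,"spin": 0,"fingers": 1},{"x": 270,"y": -112,"z": 0,"spin": 0,"fingers": 1},{"x": 289,"y": -120,"z": 20,"spin": 0,"fingers": 1},{"x": 289,"y": -120,"z": 80,"spin": 0,"fingers": 1},{"x": 289,"y": -120,"z": 120,"spin": 0,"fingers": 1}]}}

```text
clock: 19.02
eef_pos: [0.4039, 0.1564, 0.1442]
tool_rot: [0.8, 0.6, -0.0, -0.0]
ft_force: [1.5, -0.5, -1.8]
grip_width: 0.0575
grasp_force: 64.9
```

>>> {"name": "jog_arm", "arguments": {"motion": [{"x": 0,"y": 0,"z": 0,"spin": 0,"fingers": 1},{"x": 0,"y": 0,"z": 0,"spin": 0,"fingers": 1},{"x": 0,"y": 0,"z": 0,"spin": 0,"fingers": 1}]}}

```text
clock: 19.4
eef_pos: [0.4068, 0.1567, 0.1479]
tool_rot: [0.8, 0.599, 0.002, 0.001]
ft_force: [0.2, -0.6, -0.7]
grip_width: 0.0572
grasp_force: 64.9
```

Run:
```python
from h import *
np.set_printoptions(precision=4,suppress=True)
c=camera('wrist')
o=readout.get_obs(); print(o['eef_pos'],o['tool_rot'],o['grip_width'],o['ft_force'])
near=o['eef_pos']+[0,0,.019]
P,oo,n,k=sphere(c,(25,30,70),(55,140,255),near); P2=oo+n*((near[2]-oo[2])/n[2]); print(P,P2,tool(P2),tool([.405,.1557,.102]))
cv2.imwrite('pics/w8.png',c['pixels'][:,120:520,::-1])
```

```text
[0.4066 0.1566 0.1477] [0.8005 0.5994 0.0021 0.0006] 0.057196370735621324 [-0.6931  0.22   -0.6538]
[0.4063 0.156  0.1664] [0.4063 0.1562 0.1667] [ -0.3457  -0.1039 -19.0014] [-1.3925 -1.4293 45.6771]
```

View pics/w8.png

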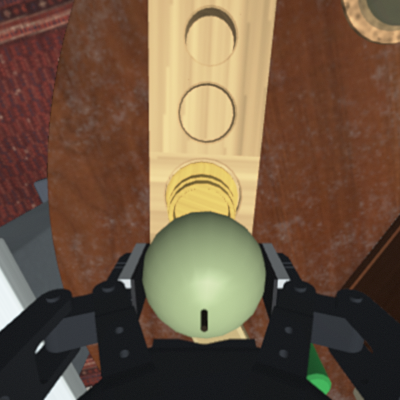

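The cup is still centred in the recess (203,190 in the crop), and the ball is held wick up. Lowering now.

>>> {"name": "jog_arm", "arguments": {"motion": [{"x": -1,"y": -1.3,"z": 20,"spin": 0,"fingers": 1},{"x": -1,"y": -1.3,"z": 40,"spin": 0,"fingers": 1},{"x": -1,"y": -1.3,"z": 54,"spin": 0,"fingers": 1},{"x": -1,"y": -1.3,"z": 61,"spin": 0,"fingers": 1},{"x": -1,"y": -1.3,"z": 65,"spin": 0,"fingers": 1},{"x": -1,"y": -1.3,"z": 65,"spin": 0,"fingers": 1}]}}

```text
clock: 20.2
eef_pos: [0.4043, 0.1555, 0.0826]
tool_rot: [0.8, 0.6, 0.001, 0.001]
ft_force: [-2.4, -3.2, 11.1]
grip_width: 0.0574
grasp_force: 66.0
```

>>> {"name": "jog_arm", "arguments": {"motion": [{"x": 0,"y": 0,"z": -1,"spin": 0,"fingers": -1},{"x": 0,"y": 0,"z": -1,"spin": 0,"fingers": -1},{"x": 0,"y": 0,"z": -1,"spin": 0,"fingers": -1},{"x": 0,"y": 0,"z": -20,"spin": 0,"fingers": -1},{"x": 0,"y": 0,"z": -70,"spin": 0,"fingers": -1},{"x": 0,"y": 0,"z": -130,"spin": 0,"fingers": -1},{"x": 0,"y": 0,"z": -160,"spin": 0,"fingers": -1}]}}

```text
clock: 21.08
eef_pos: [0.4046, 0.156, 0.2438]
tool_rot: [0.8, 0.6, 0.002, 0.001]
ft_force: [1.0, -0.1, -0.6]
grip_width: 0.0854
grasp_force: 0.0
```

Run:
```python
from h import *
np.set_printoptions(precision=4,suppress=True)
c=camera('wrist')
o=readout.get_obs(); print(o['eef_pos'])
P,oo,n,k=sphere(c,(35,45,70),(55,140,255),[.405,.1556,.102]); P2=oo+n*((.102-oo[2])/n[2]); print(P,P2)
cv2.imwrite('pics/w9.png',c['pixels'][:,120:520,::-1])
```

```text
[0.4061 0.1566 0.2468]
[0.4032 0.1518 0.091 ] [0.404  0.1547 0.102 ]
```

>>> {"name": "jog_arm", "arguments": {"motion": [{"x": -54,"y": 18,"z": -20,"spin": 0,"fingers": -1},{"x": -108,"y": 36,"z": -20,"spin": 0,"fingers": -1},{"x": -162,"y": 54,"z": -20,"spin": 0,"fingers": -1},{"x": -216,"y": 72,"z": -20,"spin": 0,"fingers": -1},{"x": -270,"y": 91,"z": -20,"spin": 0,"fingers": -1},{"x": -324,"y": 110,"z": -20,"spin": 0,"fingers": -1},{"x": -366,"y": 124,"z": 0,"spin": 0,"fingers": -1},{"x": -366,"y": 124,"z": 40,"spin": 0,"fingers": -1}]}}

```text
clock: 22.12
eef_pos: [0.4207, -0.2344, 0.2007]
tool_rot: [0.802, 0.598, 0.001, 0.002]
ft_force: [-0.5, 0.1, -0.2]
grip_width: 0.0856
grasp_force: 0.0
```

>>> {"name": "jog_arm", "arguments": {"motion": [{"x": 0,"y": 0,"z": 0,"spin": 0,"fingers": -1},{"x": 0,"y": 0,"z": 0,"spin": 0,"fingers": -1},{"x": 0,"y": 0,"z": 0,"spin": 0,"fingers": -1}]}}

```text
clock: 22.5
eef_pos: [0.4207, -0.2306, 0.2024]
tool_rot: [0.8, 0.6, 0.001, 0.002]
ft_force: [-0.2, 0.1, 0.3]
grip_width: 0.0852
grasp_force: 0.0
```

Run:
```python
from h import *
np.set_printoptions(precision=4,suppress=True)
c=camera('wrist')
o=readout.get_obs(); print(o['eef_pos'],o['tool_rot'])
a=circ(c,(.4217,-.2311),.024,.096,.006,fixr=False); print(a,tool([*a[0],.096]))
```

```text
[ 0.4207 -0.2305  0.2024] [0.8    0.6    0.0007 0.0015]
(array([ 0.4212, -0.2305]), np.float64(0.023619336870353894), np.float64(0.00037159551023016705), 186) [  0.2181   0.1657 106.3662]
```

View pics/w9.png

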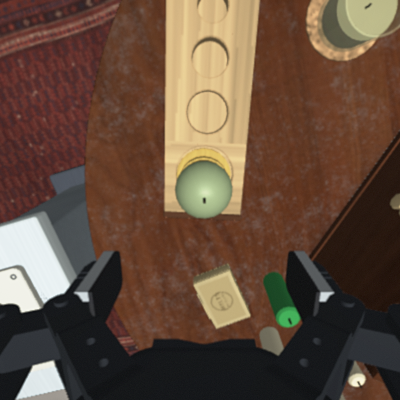

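The ball is seated in the cup, wick up (204,188 in the crop). Next is candle48.

>>> {"name": "jog_arm", "arguments": {"motion": [{"x": 0,"y": 0,"z": 50,"spin": 0,"fingers": -1},{"x": 0,"y": 0,"z": 100,"spin": 0,"fingers": -1},{"x": 0,"y": 0,"z": 135,"spin": 0,"fingers": -1},{"x": 0,"y": 0,"z": 153,"spin": 0,"fingers": -1},{"x": 0,"y": 0,"z": 153,"spin": 0,"fingers": -1}]}}

```text
clock: 23.18
eef_pos: [0.4193, -0.2299, 0.0472]
tool_rot: [0.8, 0.6, -0.0, -0.001]
ft_force: [1.2, 0.1, 0.2]
grip_width: 0.0858
grasp_force: 0.0
```

>>> {"name": "jog_arm", "arguments": {"motion": [{"x": 0,"y": 0,"z": 0,"spin": 0,"fingers": 1},{"x": 0,"y": 0,"z": 0,"spin": 0,"fingers": 1},{"x": 0,"y": 0,"z": 0,"spin": 0,"fingers": 1},{"x": 0,"y": 0,"z": 0,"spin": 0,"fingers": 1},{"x": 0,"y": 0,"z": 0,"spin": 0,"fingers": 1},{"x": 0,"y": 0,"z": 0,"spin": 0,"fingers": 1}]}}

```text
clock: 23.92
eef_pos: [0.4208, -0.2312, 0.0493]
tool_rot: [0.8, 0.6, 0.001, 0.002]
ft_force: [-0.4, -0.0, 6.0]
grip_width: 0.0467
grasp_force: 60.7
```

Run:
```python
from h import *
np.set_printoptions(precision=4,suppress=True)
c=camera('wrist')
o=readout.get_obs(); print(o['eef_pos'],o['tool_rot'],o['grip_width'],o['ft_force'])
a=circ(c,(.4212,-.2305),.024,.096,.004); print(a,tool([*a[0],.096]), tool([.4298,.2269,.25]))
```

```text
[ 0.4208 -0.2312  0.0493] [0.8003 0.5995 0.0008 0.0015] 0.04668303587010178 [-0.4038 -0.2009  5.6464]
(array([ 0.4206, -0.2298]), 0.024, np.float64(0.0009265266125702067), 366) [  1.2355  -0.4269 -46.6531] [ 442.0221 -119.4594 -201.2996]
```

>>> {"name": "jog_arm", "arguments": {"motion": [{"x": 0,"y": 0,"z": -50,"spin": 0,"fingers": 1},{"x": 0,"y": 0,"z": -110,"spin": 0,"fingers": 1},{"x": 0,"y": 0,"z": -170,"spin": 0,"fingers": 1},{"x": 30,"y": -8,"z": -200,"spin": 0,"fingers": 1},{"x": 84,"y": -23,"z": -200,"spin": 0,"fingers": 1},{"x": 140,"y": -38,"z": -200,"spin": 0,"fingers": 1},{"x": 196,"y": -53,"z": -200,"spin": 0,"fingers": 1},{"x": 252,"y": -68,"z": -200,"spin": 0,"fingers": 1}]}}

```text
clock: 24.98
eef_pos: [0.4248, 0.0321, 0.248]
tool_rot: [0.8, 0.599, 0.0, 0.0]
ft_force: [0.8, -0.0, -1.4]
grip_width: 0.0466
grasp_force: 62.6
```

>>> {"name": "jog_arm", "arguments": {"motion": [{"x": 56,"y": -15,"z": 0,"spin": 0,"fingers": 1},{"x": 112,"y": -30,"z": 0,"spin": 0,"fingers": 1},{"x": 160,"y": -43,"z": 0,"spin": 0,"fingers": 1},{"x": 189,"y": -51,"z": 0,"spin": 0,"fingers": 1},{"x": 189,"y": -51,"z": 50,"spin": 0,"fingers": 1},{"x": 189,"y": -51,"z": 100,"spin": 0,"fingers": 1},{"x": 189,"y": -51,"z": 130,"spin": 0,"fingers": 1},{"x": 189,"y": -51,"z": 140,"spin": 0,"fingers": 1}]}}

```text
clock: 25.98
eef_pos: [0.4277, 0.2253, 0.1058]
tool_rot: [0.8, 0.6, -0.002, -0.0]
ft_force: [1.0, 0.4, -1.5]
grip_width: 0.0468
grasp_force: 62.5
```

>>> {"name": "jog_arm", "arguments": {"motion": [{"x": 0,"y": 0,"z": 0,"spin": 0,"fingers": 1},{"x": 0,"y": 0,"z": 0,"spin": 0,"fingers": 1},{"x": 0,"y": 0,"z": 0,"spin": 0,"fingers": 1}]}}

```text
clock: 26.35
eef_pos: [0.4304, 0.2266, 0.1091]
tool_rot: [0.8, 0.599, 0.001, 0.0]
ft_force: [-0.7, -0.2, -1.7]
grip_width: 0.0468
grasp_force: 62.6
```

```bash
cat >> h.py <<'E'
def ins(k,dz,H,keys):
    """held candle k: dz = TCP height above its base, H its height; offsets candle and socket in tool axes"""
    np.set_printoptions(precision=4,suppress=True)
    c=camera('wrist'); o=readout.get_obs(); print(o['eef_pos'],o['tool_rot'],o['grip_width'],o['ft_force'])
    z=o['eef_pos'][2]-dz+H; a=circ(c,o['eef_pos'],int(k)/2000,z,.004); ta=tool([*a[0],z]); print('candle',a,ta)
    m,y=board(c,(.4396,.2552),np.radians(-19.2),keys,.004)
    s=m+SO[k][0]*np.array([-np.sin(y),np.cos(y)]); s0=np.array([.4396,.2552])+SO[k][0]*np.array([.3296,.9441])
    for q in (s,s0): d=tool([*q,z])-ta; print('socket',q,'shift',d[:2],'base-to-floor',(z-H-.012)*1000)
E
python3 -c "
from h import *
ins('48',.0493,.096,['24','32','40'])"
```

```text
[0.4302 0.2265 0.1088] [0.8004 0.5995 0.0012 0.0002] 0.047118317738970364 [-0.0925  0.0205 -1.1825]
candle (array([0.4301, 0.2277]), 0.024, np.float64(0.0008564195739946558), 370) [  1.2504  -0.3221 -46.6985]
24 [0.4817 0.3736] 0.85 45 [-0.0003 -0.0012]
32 [0.4664 0.3323] 0.8 240 [-0.0007 -0.0011]
40 [0.4497 0.2842] 0.88 276 [ 0.0001 -0.0002]
scale 0.9885489391478978
socket [0.4294 0.2279] shift [ 0.0124 -0.7324] base-to-floor 47.53762743689631
socket [0.4297 0.2269] shift [-0.9229 -0.135 ] base-to-floor 47.53762743689631
```

>>> {"name": "jog_arm", "arguments": {"motion": [{"x": -0.4,"y": -0.4,"z": 12,"spin": 0,"fingers": 1},{"x": -0.4,"y": -0.4,"z": 22,"spin": 0,"fingers": 1},{"x": -0.4,"y": -0.4,"z": 28,"spin": 0,"fingers": 1},{"x": -0.4,"y": -0.4,"z": 33,"spin": 0,"fingers": 1},{"x": -0.4,"y": -0.4,"z": 33,"spin": 0,"fingers": 1}]}}

```text
clock: 27.02
eef_pos: [0.4292, 0.2263, 0.0742]
tool_rot: [0.8, 0.6, 0.0, -0.0]
ft_force: [2.2, 3.3, -5.4]
grip_width: 0.0468
grasp_force: 62.5
```

>>> {"name": "jog_arm", "arguments": {"motion": [{"x": 0,"y": 0,"z": 5,"spin": 0,"fingers": 1},{"x": 0,"y": 0,"z": 10,"spin": 0,"fingers": 1},{"x": 0,"y": 0,"z": 14,"spin": 0,"fingers": 1},{"x": 0,"y": 0,"z": 15,"spin": 0,"fingers": 1},{"x": 0,"y": 0,"z": 15,"spin": 0,"fingers": 1}]}}

```text
clock: 27.65
eef_pos: [0.4295, 0.2266, 0.0613]
tool_rot: [0.8, 0.6, 0.001, -0.0]
ft_force: [-1.4, 3.5, 10.7]
grip_width: 0.0469
grasp_force: 63.6
```

>>> {"name": "jog_arm", "arguments": {"motion": [{"x": 0,"y": 0,"z": 0,"spin": 0,"fingers": -1},{"x": 0,"y": 0,"z": 0,"spin": 0,"fingers": -1},{"x": 0,"y": 0,"z": 0,"spin": 0,"fingers": -1},{"x": 0,"y": 0,"z": -40,"spin": 0,"fingers": -1},{"x": 0,"y": 0,"z": -100,"spin": 0,"fingers": -1},{"x": 0,"y": 0,"z": -160,"spin": 0,"fingers": -1},{"x": -30,"y": 14,"z": -200,"spin": 0,"fingers": -1},{"x": -84,"y": 39,"z": -200,"spin": 0,"fingers": -1}]}}

```text
clock: 28.65
eef_pos: [0.4448, 0.1349, 0.2632]
tool_rot: [0.799, 0.601, 0.004, 0.001]
ft_force: [1.3, -0.8, -0.5]
grip_width: 0.0854
grasp_force: 0.0
```

>>> {"name": "jog_arm", "arguments": {"motion": [{"x": -56,"y": 26,"z": 0,"spin": 0,"fingers": -1},{"x": -112,"y": 52,"z": 0,"spin": 0,"fingers": -1},{"x": -168,"y": 78,"z": 0,"spin": 0,"fingers": -1},{"x": -224,"y": 104,"z": 0,"spin": 0,"fingers": -1},{"x": -280,"y": 130,"z": 0,"spin": 0,"fingers": -1},{"x": -336,"y": 155,"z": 0,"spin": 0,"fingers": -1},{"x": -391,"y": 180,"z": 0,"spin": 0,"fingers": -1},{"x": -391,"y": 180,"z": 50,"spin": 0,"fingers": -1}]}}

```text
clock: 29.65
eef_pos: [0.5084, -0.2981, 0.2124]
tool_rot: [0.802, 0.597, 0.002, 0.005]
ft_force: [-0.5, 0.2, -1.0]
grip_width: 0.0855
grasp_force: 0.0
```

>>> {"name": "jog_arm", "arguments": {"motion": [{"x": 0,"y": 0,"z": 0,"spin": 0,"fingers": -1},{"x": 0,"y": 0,"z": 0,"spin": 0,"fingers": -1},{"x": 0,"y": 0,"z": 0,"spin": 0,"fingers": -1}]}}

```text
clock: 30.02
eef_pos: [0.5068, -0.2915, 0.2122]
tool_rot: [0.8, 0.6, 0.001, 0.002]
ft_force: [0.1, -0.8, 0.1]
grip_width: 0.0854
grasp_force: 0.0
```

Run:
```python
from h import *
np.set_printoptions(precision=4,suppress=True)
c=camera('wrist')
o=readout.get_obs(); print(o['eef_pos'],o['tool_rot'])
a=circ(c,(.5071,-.2907),.02,.092,.006,fixr=False); print(a,tool([*a[0],.092]))
```

```text
[ 0.5068 -0.2914  0.2121] [0.7999 0.6001 0.0008 0.002 ]
(array([ 0.5071, -0.2908]), np.float64(0.01995946288497319), np.float64(0.0003745227990686808), 149) [  0.8486  -0.3543 120.1259]
```

>>> {"name": "jog_arm", "arguments": {"motion": [{"x": 1,"y": 0,"z": 50,"spin": 0,"fingers": -1},{"x": 1,"y": 0,"z": 100,"spin": 0,"fingers": -1},{"x": 1,"y": 0,"z": 145,"spin": 0,"fingers": -1},{"x": 1,"y": 0,"z": 165,"spin": 0,"fingers": -1},{"x": 1,"y": 0,"z": 165,"spin": 0,"fingers": -1}]}}

```text
clock: 30.7
eef_pos: [0.5054, -0.2898, 0.0441]
tool_rot: [0.8, 0.6, -0.0, -0.001]
ft_force: [-0.0, -0.2, 1.9]
grip_width: 0.0853
grasp_force: 0.0
```

>>> {"name": "jog_arm", "arguments": {"motion": [{"x": 0,"y": 0,"z": 0,"spin": 0,"fingers": 1},{"x": 0,"y": 0,"z": 0,"spin": 0,"fingers": 1},{"x": 0,"y": 0,"z": 0,"spin": 0,"fingers": 1},{"x": 0,"y": 0,"z": 0,"spin": 0,"fingers": 1},{"x": 0,"y": 0,"z": 0,"spin": 0,"fingers": 1},{"x": 0,"y": 0,"z": 0,"spin": 0,"fingers": 1},{"x": 0,"y": 0,"z": 0,"spin": 0,"fingers": 1}]}}

```text
clock: 31.58
eef_pos: [0.5069, -0.2913, 0.0465]
tool_rot: [0.8, 0.6, 0.001, 0.002]
ft_force: [0.8, 0.7, 6.3]
grip_width: 0.0389
grasp_force: 59.7
```

Run:
```python
from h import *
np.set_printoptions(precision=4,suppress=True)
c=camera('wrist')
o=readout.get_obs(); print(o['eef_pos'],o['tool_rot'],o['grip_width'],o['ft_force'])
a=circ(c,(.5071,-.2908),.02,.092,.004); print(a,tool([*a[0],.092]), tool([.4495,.2835,.25]))
```

```text
[ 0.5069 -0.2913  0.0465] [0.8004 0.5995 0.0007 0.0015] 0.03874808322880845 [0.2477 0.6902 6.3615]
(array([ 0.507 , -0.2895]), 0.02, np.float64(0.0008172376026436843), 404) [  1.7236  -0.2907 -45.4913] [ 535.2966 -216.0032 -204.5739]
```

>>> {"name": "jog_arm", "arguments": {"motion": [{"x": 0,"y": 0,"z": -50,"spin": 0,"fingers": 1},{"x": 0,"y": 0,"z": -110,"spin": 0,"fingers": 1},{"x": 0,"y": 0,"z": -170,"spin": 0,"fingers": 1},{"x": 30,"y": -12,"z": -205,"spin": 0,"fingers": 1},{"x": 83,"y": -34,"z": -205,"spin": 0,"fingers": 1},{"x": 139,"y": -56,"z": -205,"spin": 0,"fingers": 1},{"x": 195,"y": -79,"z": -205,"spin": 0,"fingers": 1},{"x": 251,"y": -102,"z": -205,"spin": 0,"fingers": 1}]}}

```text
clock: 32.62
eef_pos: [0.4778, -0.0194, 0.2498]
tool_rot: [0.801, 0.599, 0.0, 0.0]
ft_force: [0.8, 1.2, -1.2]
grip_width: 0.0386
grasp_force: 60.8
```

>>> {"name": "jog_arm", "arguments": {"motion": [{"x": 56,"y": -23,"z": 0,"spin": 0,"fingers": 1},{"x": 112,"y": -46,"z": 0,"spin": 0,"fingers": 1},{"x": 168,"y": -68,"z": 0,"spin": 0,"fingers": 1},{"x": 224,"y": -91,"z": 0,"spin": 0,"fingers": 1},{"x": 265,"y": -107,"z": 0,"spin": 0,"fingers": 1},{"x": 282.5,"y": -114,"z": 30,"spin": 0,"fingers": 1},{"x": 282.5,"y": -114,"z": 90,"spin": 0,"fingers": 1},{"x": 282.5,"y": -114,"z": 140,"spin": 0,"fingers": 1}]}}

```text
clock: 33.62
eef_pos: [0.4477, 0.2823, 0.1079]
tool_rot: [0.8, 0.6, -0.0, 0.0]
ft_force: [0.4, -0.1, -1.6]
grip_width: 0.0386
grasp_force: 60.7
```

>>> {"name": "jog_arm", "arguments": {"motion": [{"x": 0,"y": 0,"z": 0,"spin": 0,"fingers": 1},{"x": 0,"y": 0,"z": 0,"spin": 0,"fingers": 1},{"x": 0,"y": 0,"z": 0,"spin": 0,"fingers": 1},{"x": 0,"y": 0,"z": 0,"spin": 0,"fingers": 1}]}}

```text
clock: 34.12
eef_pos: [0.4498, 0.2828, 0.1117]
tool_rot: [0.8, 0.599, 0.002, 0.0]
ft_force: [-0.7, 0.4, -1.3]
grip_width: 0.0389
grasp_force: 60.9
```

```bash
python3 -c "
from h import *
ins('40',.0465,.092,['24','32'])"
```

```text
[0.4494 0.2826 0.1113] [0.8004 0.5995 0.0016 0.0001] 0.03876350909242462 [ 0.3977 -0.5014 -1.5742]
candle (array([0.4495, 0.2836]), 0.02, np.float64(0.0008137400572288299), 384) [  1.0156  -0.1318 -45.4981]
24 [0.4806 0.3737] 1.04 217 [-0.0016 -0.0047]
32 [0.4669 0.3337] 0.95 239 [-0.0011 -0.0031]
scale 0.9613249353045842
socket [0.451  0.2875] shift [4.222  0.3897] base-to-floor 52.8041019337243
socket [0.4495 0.2835] shift [-0.0267  0.0205] base-to-floor 52.8041019337243
```

>>> {"name": "jog_arm", "arguments": {"motion": [{"x": 0.2,"y": 0,"z": 14,"spin": 0,"fingers": 1},{"x": 0.2,"y": 0,"z": 26,"spin": 0,"fingers": 1},{"x": 0.2,"y": 0,"z": 33,"spin": 0,"fingers": 1},{"x": 0.2,"y": 0,"z": 38,"spin": 0,"fingers": 1},{"x": 0.2,"y": 0,"z": 38,"spin": 0,"fingers": 1}]}}

```text
clock: 34.8
eef_pos: [0.4497, 0.2837, 0.0717]
tool_rot: [0.8, 0.6, 0.002, -0.0]
ft_force: [1.7, 5.6, -0.9]
grip_width: 0.0388
grasp_force: 61.3
```

>>> {"name": "jog_arm", "arguments": {"motion": [{"x": 0.5,"y": 0,"z": 5,"spin": 0,"fingers": 1},{"x": 0.5,"y": 0,"z": 10,"spin": 0,"fingers": 1},{"x": 0.5,"y": 0,"z": 14,"spin": 0,"fingers": 1},{"x": 0.5,"y": 0,"z": 15,"spin": 0,"fingers": 1},{"x": 0.5,"y": 0,"z": 15,"spin": 0,"fingers": 1}]}}

```text
clock: 35.42
eef_pos: [0.4497, 0.2838, 0.0582]
tool_rot: [0.8, 0.6, 0.002, -0.0]
ft_force: [0.2, 2.5, 10.4]
grip_width: 0.0385
grasp_force: 62.4
```

>>> {"name": "jog_arm", "arguments": {"motion": [{"x": 0,"y": 0,"z": 0,"spin": 0,"fingers": -1},{"x": 0,"y": 0,"z": 0,"spin": 0,"fingers": -1},{"x": 0,"y": 0,"z": 0,"spin": 0,"fingers": -1},{"x": 0,"y": 0,"z": -40,"spin": 0,"fingers": -1},{"x": 0,"y": 0,"z": -100,"spin": 0,"fingers": -1},{"x": 0,"y": 0,"z": -160,"spin": 0,"fingers": -1},{"x": -30,"y": 7,"z": -200,"spin": 0,"fingers": -1},{"x": -84,"y": 21,"z": -200,"spin": 0,"fingers": -1}]}}

```text
clock: 36.42
eef_pos: [0.4471, 0.1971, 0.26]
tool_rot: [0.799, 0.601, 0.004, 0.001]
ft_force: [0.4, 0.2, -1.2]
grip_width: 0.0856
grasp_force: 0.0
```

>>> {"name": "jog_arm", "arguments": {"motion": [{"x": -56,"y": 14,"z": 0,"spin": 0,"fingers": -1},{"x": -112,"y": 28,"z": 0,"spin": 0,"fingers": -1},{"x": -168,"y": 42,"z": 0,"spin": 0,"fingers": -1},{"x": -224,"y": 56,"z": 0,"spin": 0,"fingers": -1},{"x": -280,"y": 70,"z": 0,"spin": 0,"fingers": -1},{"x": -330,"y": 81,"z": 0,"spin": 0,"fingers": -1},{"x": -330,"y": 81,"z": 50,"spin": 0,"fingers": -1},{"x": -330,"y": 81,"z": 50,"spin": 0,"fingers": -1}]}}

```text
clock: 37.42
eef_pos: [0.4261, -0.1429, 0.2028]
tool_rot: [0.801, 0.599, -0.003, -0.004]
ft_force: [-0.1, 0.1, 0.3]
grip_width: 0.0854
grasp_force: 0.0
```

>>> {"name": "jog_arm", "arguments": {"motion": [{"x": 0,"y": 0,"z": 0,"spin": 0,"fingers": -1},{"x": 0,"y": 0,"z": 0,"spin": 0,"fingers": -1},{"x": 0,"y": 0,"z": 0,"spin": 0,"fingers": -1}]}}

```text
clock: 37.8
eef_pos: [0.4312, -0.143, 0.2081]
tool_rot: [0.8, 0.6, 0.001, 0.001]
ft_force: [-0.2, 0.4, 0.9]
grip_width: 0.0852
grasp_force: 0.0
```

Run:
```python
from h import *
np.set_printoptions(precision=4,suppress=True)
c=camera('wrist')
o=readout.get_obs(); print(o['eef_pos'],o['tool_rot'])
a=circ(c,(.4314,-.1425),.016,.088,.006,fixr=False); print(a,tool([*a[0],.088]))
a=circ(c,(.5327,-.1808),.012,.084,.006,fixr=False); print(a)
```

```text
[ 0.431  -0.143   0.2078] [0.8    0.6    0.0007 0.001 ]
(array([ 0.4309, -0.1413]), np.float64(0.01573771362189953), np.float64(0.000359916800105902), 119) [  1.5932  -0.8497 119.802 ]
(array([ 0.532 , -0.1795]), np.float64(0.011778671361322384), np.float64(0.00037490513725382113), 89)
```

>>> {"name": "jog_arm", "arguments": {"motion": [{"x": 2,"y": -0.5,"z": 50,"spin": 0,"fingers": -1},{"x": 2,"y": -0.5,"z": 100,"spin": 0,"fingers": -1},{"x": 2,"y": -0.5,"z": 145,"spin": 0,"fingers": -1},{"x": 2,"y": -0.5,"z": 163,"spin": 0,"fingers": -1},{"x": 2,"y": -0.5,"z": 163,"spin": 0,"fingers": -1}]}}

```text
clock: 38.48
eef_pos: [0.4293, -0.1406, 0.0427]
tool_rot: [0.8, 0.6, -0.001, -0.001]
ft_force: [0.3, 0.1, 0.8]
grip_width: 0.0859
grasp_force: 0.0
```

>>> {"name": "jog_arm", "arguments": {"motion": [{"x": 0,"y": 0,"z": 0,"spin": 0,"fingers": 1},{"x": 0,"y": 0,"z": 0,"spin": 0,"fingers": 1},{"x": 0,"y": 0,"z": 0,"spin": 0,"fingers": 1},{"x": 0,"y": 0,"z": 0,"spin": 0,"fingers": 1},{"x": 0,"y": 0,"z": 0,"spin": 0,"fingers": 1},{"x": 0,"y": 0,"z": 0,"spin": 0,"fingers": 1},{"x": 0,"y": 0,"z": 0,"spin": 0,"fingers": 1},{"x": 0,"y": 0,"z": 0,"spin": 0,"fingers": 1}]}}

```text
clock: 39.48
eef_pos: [0.4311, -0.1415, 0.0448]
tool_rot: [0.8, 0.599, 0.001, 0.001]
ft_force: [-0.2, -0.3, 4.9]
grip_width: 0.0307
grasp_force: 59.1
```

Run:
```python
from h import *
np.set_printoptions(precision=4,suppress=True)
c=camera('wrist')
o=readout.get_obs(); print(o['eef_pos'],o['tool_rot'],o['grip_width'],o['ft_force'])
a=circ(c,(.4309,-.1413),.016,.088,.004); print(a,tool([*a[0],.088]), tool([.4667,.3326,.25]))
```

```text
[ 0.4311 -0.1415  0.0448] [0.8004 0.5995 0.0007 0.001 ] 0.030802141457359464 [-0.9139  0.6226  5.8222]
(array([ 0.4312, -0.1401]), 0.016, np.float64(0.0007612824996820603), 303) [  1.3717  -0.229  -43.2194] [ 464.9394  -98.7197 -205.4684]
```

>>> {"name": "jog_arm", "arguments": {"motion": [{"x": 0,"y": 0,"z": -50,"spin": 0,"fingers": 1},{"x": 0,"y": 0,"z": -110,"spin": 0,"fingers": 1},{"x": 0,"y": 0,"z": -170,"spin": 0,"fingers": 1},{"x": 30,"y": -6,"z": -205,"spin": 0,"fingers": 1},{"x": 84,"y": -18,"z": -205,"spin": 0,"fingers": 1},{"x": 140,"y": -30,"z": -205,"spin": 0,"fingers": 1},{"x": 196,"y": -42,"z": -205,"spin": 0,"fingers": 1},{"x": 252,"y": -54,"z": -205,"spin": 0,"fingers": 1}]}}

```text
clock: 40.52
eef_pos: [0.4489, 0.1175, 0.2487]
tool_rot: [0.8, 0.599, 0.0, 0.0]
ft_force: [0.5, -0.2, -0.7]
grip_width: 0.0304
grasp_force: 59.7
```

>>> {"name": "jog_arm", "arguments": {"motion": [{"x": 56,"y": -12,"z": 0,"spin": 0,"fingers": 1},{"x": 112,"y": -24,"z": 0,"spin": 0,"fingers": 1},{"x": 168,"y": -36,"z": 0,"spin": 0,"fingers": 1},{"x": 200,"y": -42,"z": 0,"spin": 0,"fingers": 1},{"x": 212,"y": -44.5,"z": 30,"spin": 0,"fingers": 1},{"x": 212,"y": -44.5,"z": 85,"spin": 0,"fingers": 1},{"x": 212,"y": -44.5,"z": 130,"spin": 0,"fingers": 1},{"x": 212,"y": -44.5,"z": 145,"spin": 0,"fingers": 1}]}}

```text
clock: 41.52
eef_pos: [0.4638, 0.3302, 0.1002]
tool_rot: [0.8, 0.6, -0.004, -0.0]
ft_force: [-0.4, 0.1, -1.8]
grip_width: 0.0303
grasp_force: 59.7
```

>>> {"name": "jog_arm", "arguments": {"motion": [{"x": 0,"y": 0,"z": 0,"spin": 0,"fingers": 1},{"x": 0,"y": 0,"z": 0,"spin": 0,"fingers": 1},{"x": 0,"y": 0,"z": 0,"spin": 0,"fingers": 1},{"x": 0,"y": 0,"z": 0,"spin": 0,"fingers": 1}]}}

```text
clock: 42.02
eef_pos: [0.4668, 0.3323, 0.105]
tool_rot: [0.8, 0.599, 0.001, 0.0]
ft_force: [-0.3, -0.1, -0.4]
grip_width: 0.031
grasp_force: 59.7
```

```bash
python3 -c "
from h import *
ins('32',.0448,.088,['24','32'])"
```

```text
[0.4667 0.3321 0.1047] [0.8004 0.5995 0.0009 0.    ] 0.030798024050630632 [ 0.2481 -0.435  -0.3145]
candle (array([0.4667, 0.3328]), 0.016, np.float64(0.0008545046034664918), 281) [  0.7619  -0.1133 -43.1991]
24 [0.4812 0.3756] 0.96 187 [-0.0001 -0.0003]
32 [0.4672 0.334 ] 1.03 150 [-0.0001 -0.0002]
scale 0.9973588137622315
socket [0.4673 0.3342] shift [1.5151 0.1939] base-to-floor 47.86084881761695
socket [0.4666 0.3326] shift [-0.2257 -0.0016] base-to-floor 47.86084881761695
```

>>> {"name": "jog_arm", "arguments": {"motion": [{"x": 0.5,"y": 0,"z": 12,"spin": 0,"fingers": 1},{"x": 0.5,"y": 0,"z": 22,"spin": 0,"fingers": 1},{"x": 0.5,"y": 0,"z": 28,"spin": 0,"fingers": 1},{"x": 0.5,"y": 0,"z": 33,"spin": 0,"fingers": 1},{"x": 0.5,"y": 0,"z": 33,"spin": 0,"fingers": 1}]}}

```text
clock: 42.7
eef_pos: [0.4665, 0.3327, 0.0701]
tool_rot: [0.8, 0.6, 0.0, -0.0]
ft_force: [1.7, 1.7, -3.6]
grip_width: 0.0308
grasp_force: 59.6
```

Entered cleanly; pushing it down.

>>> {"name": "jog_arm", "arguments": {"motion": [{"x": 0.2,"y": 0,"z": 5,"spin": 0,"fingers": 1},{"x": 0.2,"y": 0,"z": 10,"spin": 0,"fingers": 1},{"x": 0.2,"y": 0,"z": 14,"spin": 0,"fingers": 1},{"x": 0.2,"y": 0,"z": 15,"spin": 0,"fingers": 1},{"x": 0.2,"y": 0,"z": 15,"spin": 0,"fingers": 1}]}}

```text
clock: 43.32
eef_pos: [0.4668, 0.3329, 0.0568]
tool_rot: [0.8, 0.6, 0.001, -0.0]
ft_force: [0.6, 0.8, 5.7]
grip_width: 0.0307
grasp_force: 60.5
```

>>> {"name": "jog_arm", "arguments": {"motion": [{"x": 0,"y": 0,"z": 0,"spin": 0,"fingers": -1},{"x": 0,"y": 0,"z": 0,"spin": 0,"fingers": -1},{"x": 0,"y": 0,"z": 0,"spin": 0,"fingers": -1},{"x": 0,"y": 0,"z": -40,"spin": 0,"fingers": -1},{"x": 0,"y": 0,"z": -100,"spin": 0,"fingers": -1},{"x": 0,"y": 0,"z": -160,"spin": 0,"fingers": -1},{"x": -30,"y": 7,"z": -200,"spin": 0,"fingers": -1},{"x": -84,"y": 20,"z": -210,"spin": 0,"fingers": -1}]}}

```text
clock: 44.32
eef_pos: [0.4633, 0.2472, 0.2687]
tool_rot: [0.799, 0.601, 0.003, 0.001]
ft_force: [-0.3, -0.9, -0.6]
grip_width: 0.0852
grasp_force: 0.0
```

>>> {"name": "jog_arm", "arguments": {"motion": [{"x": -56,"y": 14,"z": 0,"spin": -6,"fingers": -1},{"x": -112,"y": 28,"z": 0,"spin": -12,"fingers": -1},{"x": -168,"y": 50,"z": 0,"spin": -18,"fingers": -1},{"x": -224,"y": 76,"z": 0,"spin": -24,"fingers": -1},{"x": -280,"y": 102,"z": 0,"spin": -30,"fingers": -0.5},{"x": -326,"y": 138,"z": 0,"spin": -36,"fingers": 0},{"x": -365,"y": 170,"z": 0,"spin": -40,"fingers": 0},{"x": -390,"y": 187,"z": 0,"spin": -40,"fingers": 0}]}}

```text
clock: 45.32
eef_pos: [0.5319, -0.1831, 0.2648]
tool_rot: [0.548, 0.837, -0.0, -0.0]
ft_force: [-0.5, 0.5, -0.5]
grip_width: 0.0431
grasp_force: 0.0
```

>>> {"name": "jog_arm", "arguments": {"motion": [{"x": 0,"y": 0,"z": 50,"spin": 0,"fingers": 0},{"x": 0,"y": 0,"z": 50,"spin": 0,"fingers": 0},{"x": 0,"y": 0,"z": 50,"spin": 0,"fingers": 0},{"x": 0,"y": 0,"z": 50,"spin": 0,"fingers": 0}]}}

```text
clock: 45.82
eef_pos: [0.5332, -0.1806, 0.2181]
tool_rot: [0.547, 0.837, 0.001, 0.002]
ft_force: [0.0, -0.2, -0.0]
grip_width: 0.0425
grasp_force: 0.0
```

Run:
```python
from h import *
np.set_printoptions(precision=4,suppress=True)
c=camera('wrist')
o=readout.get_obs(); print(o['eef_pos'],o['tool_rot'],o['grip_width'],o['joint_pos'])
a=circ(c,(.5323,-.18),.012,.084,.006,fixr=False); print(a,tool([*a[0],.084]))
```

```text
[ 0.5331 -0.1806  0.218 ] [0.5467 0.8373 0.0005 0.0021] 0.04276015896875915 [-0.3266  0.368   0.1468  1.3453 -0.      0.8302]
(array([ 0.5326, -0.18  ]), np.float64(0.012294612538048732), np.float64(0.00037840673735569573), 87) [  1.1153  -0.5763 133.9941]
```

>>> {"name": "jog_arm", "arguments": {"motion": [{"x": 1,"y": -0.5,"z": 50,"spin": 0,"fingers": 0},{"x": 1,"y": -0.5,"z": 100,"spin": 0,"fingers": 0},{"x": 1,"y": -0.5,"z": 145,"spin": 0,"fingers": 0},{"x": 1,"y": -0.5,"z": 175,"spin": 0,"fingers": 0},{"x": 1,"y": -0.5,"z": 175,"spin": 0,"fingers": 0}]}}

```text
clock: 46.5
eef_pos: [0.5297, -0.1791, 0.0394]
tool_rot: [0.547, 0.837, -0.0, -0.002]
ft_force: [-0.3, 0.1, 0.4]
grip_width: 0.0426
grasp_force: 0.0
```

>>> {"name": "jog_arm", "arguments": {"motion": [{"x": 0,"y": 0,"z": 0,"spin": 0,"fingers": 1},{"x": 0,"y": 0,"z": 0,"spin": 0,"fingers": 1},{"x": 0,"y": 0,"z": 0,"spin": 0,"fingers": 1},{"x": 0,"y": 0,"z": 0,"spin": 0,"fingers": 1},{"x": 0,"y": 0,"z": 0,"spin": 0,"fingers": 1},{"x": 0,"y": 0,"z": 0,"spin": 0,"fingers": 1}]}}

```text
clock: 47.25
eef_pos: [0.5327, -0.1804, 0.0429]
tool_rot: [0.547, 0.837, 0.001, 0.002]
ft_force: [0.1, 0.2, 6.4]
grip_width: 0.0228
grasp_force: 59.1
```

Run:
```python
from h import *
np.set_printoptions(precision=4,suppress=True)
c=camera('wrist')
o=readout.get_obs(); print(o['eef_pos'],o['tool_rot'],o['grip_width'],o['ft_force'])
a=circ(c,(.5326,-.180),.012,.084,.004); print(a,tool([*a[0],.084]), tool([.4812,.3741,.27]))
```

```text
[ 0.5327 -0.1804  0.0429] [0.547  0.8371 0.0007 0.0022] 0.02245685445405991 [0.5079 0.5487 6.2141]
(array([ 0.5312, -0.1793]), 0.012, np.float64(0.0007625338348587183), 237) [  1.4918  -0.7945 -41.1462] [ 527.8392  176.3031 -228.0936]
```

>>> {"name": "jog_arm", "arguments": {"motion": [{"x": 0,"y": 0,"z": -50,"spin": 0,"fingers": 1},{"x": 0,"y": 0,"z": -110,"spin": 0,"fingers": 1},{"x": 0,"y": 0,"z": -170,"spin": 0,"fingers": 1},{"x": 0,"y": 0,"z": -228,"spin": 0,"fingers": 1},{"x": 53,"y": 17.6,"z": -228,"spin": 10,"fingers": 1},{"x": 105,"y": 35,"z": -228,"spin": 20,"fingers": 1},{"x": 158,"y": 53,"z": -228,"spin": 30,"fingers": 1},{"x": 211,"y": 70,"z": -228,"spin": 40,"fingers": 1}]}}

```text
clock: 48.3
eef_pos: [0.5102, 0.0404, 0.269]
tool_rot: [0.8, 0.6, 0.0, 0.0]
ft_force: [1.4, 0.4, -0.5]
grip_width: 0.0227
grasp_force: 58.8
```

>>> {"name": "jog_arm", "arguments": {"motion": [{"x": 52,"y": -20,"z": 0,"spin": 0,"fingers": 1},{"x": 104,"y": -41,"z": 0,"spin": 0,"fingers": 1},{"x": 156,"y": -61,"z": 0,"spin": 0,"fingers": 1},{"x": 208,"y": -82,"z": 0,"spin": 0,"fingers": 1},{"x": 260,"y": -103,"z": 0,"spin": 0,"fingers": 1},{"x": 300,"y": -118,"z": 10,"spin": 0,"fingers": 1},{"x": 309.5,"y": -122,"z": 60,"spin": 0,"fingers": 1},{"x": 309.5,"y": -122,"z": 110,"spin": 0,"fingers": 1}]}}

```text
clock: 49.3
eef_pos: [0.4777, 0.3716, 0.1579]
tool_rot: [0.797, 0.604, 0.001, -0.0]
ft_force: [0.3, 1.3, -1.0]
grip_width: 0.0226
grasp_force: 58.8
```

>>> {"name": "jog_arm", "arguments": {"motion": [{"x": 0,"y": 0,"z": 30,"spin": 0,"fingers": 1},{"x": 0,"y": 0,"z": 50,"spin": 0,"fingers": 1},{"x": 0,"y": 0,"z": 50,"spin": 0,"fingers": 1},{"x": 0,"y": 0,"z": 50,"spin": 0,"fingers": 1},{"x": 0,"y": 0,"z": 50,"spin": 0,"fingers": 1}]}}

```text
clock: 49.92
eef_pos: [0.4787, 0.3705, 0.1103]
tool_rot: [0.798, 0.603, 0.001, -0.0]
ft_force: [-0.2, -0.4, -1.1]
grip_width: 0.0225
grasp_force: 58.8
```

```bash
python3 -c "
from h import *
ins('24',.0429,.084,['24','32'])"
```

```text
[0.4787 0.3705 0.1101] [ 0.7979  0.6028  0.0013 -0.    ] 0.022439017595126964 [ 0.094  -0.1471 -0.45  ]
candle (array([0.4787, 0.3714]), 0.012, np.float64(0.0008382925103716996), 230) [  1.026   -0.1721 -41.0982]
24 [0.475  0.3576] 0.97 70 [-0.0005 -0.0024]
32 [0.4591 0.3174] 0.91 35 [-0.0016 -0.0012]
scale 0.9831928503996357
socket [0.4758 0.3596] shift [-12.1668   0.4255] base-to-floor 55.23238843660735
socket [0.4811 0.3742] shift [3.2999 1.605 ] base-to-floor 55.23238843660735
```

>>> {"name": "jog_arm", "arguments": {"motion": [{"x": 4,"y": 1.5,"z": 12,"spin": 0,"fingers": 1},{"x": 4,"y": 1.5,"z": 26,"spin": 0,"fingers": 1},{"x": 4,"y": 1.5,"z": 29,"spin": 0,"fingers": 1},{"x": 4,"y": 1.5,"z": 35,"spin": 0,"fingers": 1},{"x": 4,"y": 1.5,"z": 40,"spin": 0,"fingers": 1},{"x": 4,"y": 1.5,"z": 40,"spin": 0,"fingers": 1}]}}

```text
clock: 50.72
eef_pos: [0.482, 0.3759, 0.0715]
tool_rot: [0.798, 0.603, 0.004, -0.001]
ft_force: [-0.4, 3.8, 2.3]
grip_width: 0.0226
grasp_force: 59.7
```

>>> {"name": "jog_arm", "arguments": {"motion": [{"x": 0,"y": 0,"z": 4,"spin": 0,"fingers": 1},{"x": 0,"y": 0,"z": 7,"spin": 0,"fingers": 1},{"x": 0,"y": 0,"z": 7,"spin": 0,"fingers": 1}]}}

```text
clock: 51.1
eef_pos: [0.4818, 0.3758, 0.0621]
tool_rot: [0.798, 0.603, 0.003, -0.001]
ft_force: [2.3, 5.7, 2.3]
grip_width: 0.0227
grasp_force: 59.9
```

Going in; finishing.

>>> {"name": "jog_arm", "arguments": {"motion": [{"x": 0,"y": 0,"z": 4,"spin": 0,"fingers": 1},{"x": 0,"y": 0,"z": 8,"spin": 0,"fingers": 1},{"x": 0,"y": 0,"z": 10,"spin": 0,"fingers": 1},{"x": 0,"y": 0,"z": 10,"spin": 0,"fingers": 1}]}}

```text
clock: 51.6
eef_pos: [0.482, 0.3759, 0.0545]
tool_rot: [0.798, 0.603, 0.003, -0.001]
ft_force: [-1.1, 3.0, 13.6]
grip_width: 0.0228
grasp_force: 61.2
```

>>> {"name": "jog_arm", "arguments": {"motion": [{"x": 0,"y": 0,"z": 0,"spin": 0,"fingers": 0},{"x": 0,"y": 0,"z": 0,"spin": 0,"fingers": 0},{"x": 0,"y": 0,"z": 0,"spin": 0,"fingers": 0},{"x": 0,"y": 0,"z": -40,"spin": 0,"fingers": 0},{"x": 0,"y": 0,"z": -100,"spin": 0,"fingers": 0},{"x": -30,"y": 0,"z": -150,"spin": 0,"fingers": 0},{"x": -70,"y": 0,"z": -200,"spin": 0,"fingers": 0},{"x": -110,"y": 0,"z": -240,"spin": 0,"fingers": 0}]}}

```text
clock: 52.6
eef_pos: [0.45, 0.2665, 0.293]
tool_rot: [0.798, 0.603, 0.0, 0.0]
ft_force: [0.8, -1.3, 0.2]
grip_width: 0.0427
grasp_force: 0.0
```

>>> {"name": "jog_arm", "arguments": {"motion": [{"x": -40,"y": 0,"z": 0,"spin": 0,"fingers": 0},{"x": -40,"y": 0,"z": 0,"spin": 0,"fingers": 0},{"x": -40,"y": 0,"z": 0,"spin": 0,"fingers": 0},{"x": -40,"y": 0,"z": 0,"spin": 0,"fingers": 0}]}}

```text
clock: 53.1
eef_pos: [0.4395, 0.2297, 0.2908]
tool_rot: [0.798, 0.603, -0.001, -0.0]
ft_force: [-0.1, 0.6, -0.2]
grip_width: 0.0424
grasp_force: 0.0
```

Run:
```python
from h import *
np.set_printoptions(precision=4,suppress=True)
c=camera('wrist'); o=readout.get_obs(); print(o['eef_pos'],o['ft_force'],o['clock'])
for k,H in (('24',.096),('32',.1),('40',.104),('48',.108)):
    s0=np.array([.4396,.2552])+SO[k][0]*np.array([.3296,.9441]); a=circ(c,s0,int(k)/2000,H,.005); print(k,a,a[0]-s0)
P,oo,n,k=sphere(c,(35,45,70),(55,140,255),[.405,.1556,.102]); print('ball',oo+n*((.102-oo[2])/n[2]))
print('tester',circ(c,(.613,.282),.0335,.08,.008),'coaster',circ(c,(.618,.284),.047,.006,.006))
s=camera('scene')['pixels'][130:220,240:340,::-1]
P=np.hstack([cv2.resize(c['pixels'][:,200:520,::-1],(400,500)),cv2.resize(s,(400,360)) if 0 else cv2.copyMakeBorder(cv2.resize(s,(400,360),interpolation=cv2.INTER_CUBIC),0,140,0,0,cv2.BORDER_CONSTANT)])
cv2.imwrite('pics/end.png',P)
```

```text
[0.4394 0.2298 0.2908] [ 0.1925 -0.1861  0.8283] 53.15
24 (array([0.4799, 0.3727]), 0.012, np.float64(0.0010734385030239514), 77) [-0.0012 -0.0014]
32 (array([0.4677, 0.3298]), 0.016, np.float64(0.0009900890239145851), 92) [ 0.001  -0.0028]
40 (array([0.4507, 0.2861]), 0.02, np.float64(0.0007449986428992772), 98) [0.0012 0.0026]
48 (array([0.4315, 0.2274]), 0.024, np.float64(0.001170625729001406), 126) [0.0017 0.0005]
ball [0.4038 0.1543 0.102 ]
tester (array([0.6122, 0.281 ]), 0.0335, np.float64(0.0013331586934115288), 239) coaster (array([0.6181, 0.2849]), 0.047, np.float64(0.0008052761085209843), 206)
```

View pics/end.png

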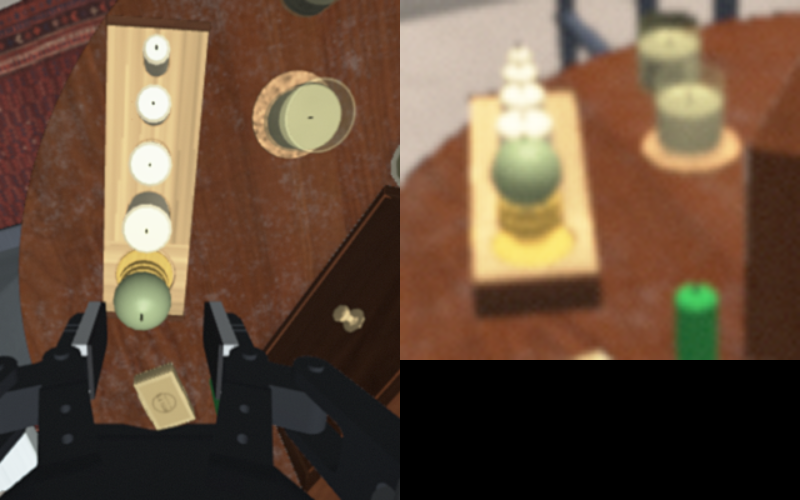

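The final view shows all four pillars down in their sockets (156,48), (153,103), (150,162) and (148,228). The ball is wick up in the cup (141,300), and the jar is on the coaster (310,117). Handing in.

```bash
python3 -c "
from workcell import bot
print(bot.job_done())"
```

```text
the job is handed in; nothing more can be done
None
```

I finished the job and handed it in at about 53 s on the robot's clock; the hand-in returned no verdict. The tester jar is on the coaster, the cup is in the recess with the ball candle in it wick up, and all four ivory pillars are fully down in their own sockets.

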